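Fit a spacer under the tamper, parking the tamper on a folding hook

ROBOT

A 7-joint arm with a two-finger parallel gripper is mounted at the origin on the work surface. World frame = base frame: x ahead of the robot, y to its left, z up, the work surface at z = 0. Lengths are in m, angles in rad, forces in N, time in s.
With the tool pointing down it reaches from about 0.425 to 0.925 m from the base axis. Payload 6.8 kg.
Tool frame: the origin (TCP) lies between the finger pads; the fingertips stand 14 mm ahead of it and the grasp point (between the pads) lies 5 mm behind it; z points along the fingers, y is the direction in which the jaws open and shut (so a half turn about z gives the same grasp; the last joint's range is limited). The gripper opens to 85 mm and grips with 20 to 120 N. Pads are 22 mm wide; open, the fingers measure 114 mm over their backs; the gripper's body (76 mm by 85 mm) begins 54 mm behind the grasp point. The pads swing forward as they close: fully open they stand 13 mm farther back than shut.
Start: joints at [-1.435, 0.477, 0.022, 1.555, -0.011, 1.109, -0.083], TCP at [0.163, 0.655, 0.245] pointing down, gripper open.
Joint ranges: [-2.96, 2.96], [-0.34, 2.1], [-1.41, 1.46], [0.24, 2.44], [-1.37, 4.51], [0.17, 1.92], [-2.96, 2.96]. Speed limits (rad/s): [2.39, 2.39, 3.14, 3.14, 3.14, 3.14, 3.14].

INTERFACE

Orientations are given as a unit quaternion [w, x, y, z].
In Python, from station import bot gives the robot as it stands.
- The arm moves only by the shell command python3 -m crank 'ROWS' [FORCE]. ROWS is JSON, a list of rows, each a list of 3 entries, a list of its own where there are three numbers: the shift along the tool's x, y, z in m, then the turn, a rotation vector about the tool's x, y, z in degrees, then the finger opening in m, from 0 to 0.0854. A call has 1 to 10 rows; each row shifts and turns the commanded pose from where the row before left it, along the tool's axes as they then stand; what a row does not reach is not made up. A row lasts 1/8 s, in which the tool goes at most 62.5 mm and 10.7 degrees, less where a joint would pass 70% of its speed; a pose out of reach is approached as far as the arm can. A call is refused whole if a number of a shift passes 0.0625 or a number of a turn 10.7, either way. A call with a gripper value outside its range is refused whole. The fingers move at their own pace and stop on an object; FORCE is the grip in N (left out, the last holds). Time passes only in rows, so rows that do not move let the fingers close. It gives the time, the measured TCP pose, the force and the opening at its end, in the units of the state.
- bot.get_obs(): the state, without advancing time (a new reading comes with each control period).
- bot.read_camera(name): name is "scene" or "side" or "wrist"; returns (picture, depth): 480x640x3 uint8, red, green, blue; 480x640 float32, m along the optical axis (not along the pixel's ray), 0 where there is no reading.
- bot.calibration(name): a dict with "fx", "fy", "cx", "cy" (pixels), "extrinsics" (4x4, takes a point from camera to world coordinates). Camera axes: x right, y down, z forward; pixel columns grow to the right and rows downward; lengths in m; the calibration is good to about 2 mm. A picture is of the moment at which its call begins: read the wrist's pose just before it. calibration takes no time and is no camera call; for the wrist camera it gives the pose at the moment of the call.
- bot.hand_in(): hands the job in, once; it reports no verdict.
The state is a dict: "t": time; "q": joint angles; "joint_vel": joint speeds; "joint_torque": joint torques, N m; "eef_pos": TCP position; "tool_rot": TCP orientation; "contact_force": force on the tool from outside, world axes, zero at the start; "torque": the same for the moment, N m; "gripper_width": opening from 0.0 (shut) to 1.0 (fully open).
Only numpy, scipy, OpenCV 4.12 (cv2) and the standard library are available. Lean on these libraries where they do the work, as an engineer would, in place of code of your own. Each camera call takes 0.05 s, during which the arm holds its last target.

TASK

Fit the blue spacer under the tamper in the sloped filling nest: fold the orange fork hook on the stand fully down to level, hang the tamper on it by its black knob and let go, and while it hangs there set the spacer flat on the floor of the nest's pocket and let go of it. Then put the tamper back in the pocket, flat on top of the spacer, and finally fold the empty hook up flat against its board again. Never let the tamper touch the bench, and leave the jar, tub, beaker, spatula and bottle where they are.

Things in the scene. Friction and masses are not known exactly. Their poses are not given: they have to be found in the camera images.
- pocket: Round pocket of the fixed sloped nest (white, aluminium). Origin: centre of its floor (pedestal, radius 31 mm), 75 above the bench. z: pocket axis, up and out, leaning 25 degrees from vertical to the pocket's +x side (away from the robot); y level. Parts go in and out along z, with the tool tilted to match. Two curved walls on the +x and -x sides: inner radius 34.5, 6 thick, straight to 40 above the floor, then flared.
- pocket_top (a point): Point on the pocket axis 50 mm above the pocket floor, level with the tops of the walls' flared lead-in (mouth radius 40); axes as the pocket's. Each wall spans 48 degrees either side of the x axis, so the pocket is open on its +y and -y sides, 45 wide, for the fingers. A flat deck 112 (x) by 96 (y) lies 14 below the pocket floor.
- tamper_knob (a point): Centre of the tamper's black round knob (36 mm across, 32 tall, flat underside 16 below this point). Tamper: 108 long, 0.24 to 0.39 kg: steel disc 64 across, 14 thick; stem 12 across with 62 free between disc and knob. z runs along the stem, disc to knob. This point is 92 above the disc's underside. At the start the disc sits on the pocket floor, stem along the pocket axis, knob up.
- tamper_disc (a point): Centre of the tamper's disc, 7 above its underside, 85 below the knob's centre along the stem; z as for tamper_knob.
- spacer_center (a point): Blue solid round spacer, 64 across, 30 tall, 0.09 to 0.15 kg, lying flat on the bench, z up. The point is its centre, half-way up. It fits the pocket (2.5 mm play all round); when seated its centre is 15 above the pocket floor along the pocket axis.
- hook (a joint): Angle of the orange fork hook on its hinge: 0 = folded up, standing upright flat against the board; 1.571 = fully unfolded, level, at its stop. A stiff hinge (about 0.08 N m): it stays where it is left. It unfolds by swinging its tip down and away from the board, and carries the tamper against the stop.
- hook_hinge (a point): Middle of the hook's level hinge, fixed, 165 mm above the bench and 24 in front of the face of a white board (120 wide, 12 thick, from 120 to 205 above the bench, on two posts on a flat foot). Axes: z up, y along the hinge, -x out from the board (roughly towards the robot); the unfolded hook points to -x.
- hook_tip (a point): Point to pinch the hook across its 32 mm width (along the hinge), 96 from the hinge line, 2 above the mid-plane (upper side when unfolded). The hook is a fork 106 long: solid root of 24, then two prongs 7 wide, 8 thick, 18 apart, open at the tip; their last 8 to 10 turn into lips 10 high (up when unfolded, to the board when folded).
- hook_seat (a point): Where the stem hangs: mid-slot, 60 mm from the hinge line, on the prongs' upper surface (when unfolded, 169 above the bench). The stem enters the slot from the tip with the knob's underside above the lips (their tops 179 above the bench); lowered, the knob's underside rests on both prongs behind the lips.
- amber_jar_mid (a point): Bystander: small amber jar with white lid, 52 across, 52 tall; point half-way up.
- tub_mid (a point): Bystander: white tub with lid, 94 across, 120 tall; point half-way up.
- beaker_mid (a point): Bystander: glass beaker, 72 across, 90 tall; point half-way up.
- spatula_mid (a point): Bystander: spatula lying flat, 190 long; point near its middle.
- flask_mid (a point): Bystander: white bottle with red cap, 66 across, 150 tall; point half-way up.
There are look-alikes about, which are no part of the job. What is shaped like the part that bears tamper_knob but pink or purple is not meant.

How it is judged:
By the outcome, as a careful person would: the job done as asked, in the order asked, and still so for the second after the job is handed in, with the robot touching nothing.
It also fails if it takes over 72 s, if anything falls off the work surface, if the arm or the gripper's body presses on something with over 40 N, if the wrist force passes 120 N, or if a joint passes its speed limit or range.

## Working session

There is one attempt and no reset: what is moved stays moved. The work goes in short steps, Python scripts to look and compute and a shell command to move; the robot and the scene stay as the last step left them, time stands still between calls to the robot, and variables do not carry over. Pictures are saved under pics/ and viewed, and the job is handed in when it is done.

```bash
ls; mkdir -p pics
python3 - <<'E'
from station import bot
import cv2,numpy as np
print(bot.get_obs())
for n in ["scene","side","wrist"]:
    p,d=bot.read_camera(n); c=bot.calibration(n)
    cv2.imwrite(f"pics/{n}0.png",p[:,:,::-1]); np.savez(f"{n}0.npz",p=p,d=d,E=c["extrinsics"],K=[c[k] for k in("fx","fy","cx","cy")])
    print(n,c)
E
```

```text
pics
{'t': 0.0, 'q': array([-1.43511771,  0.47783339,  0.02235445,  1.55644491, -0.01149832,
        1.10929726, -0.08310905]), 'joint_vel': array([-7.54045395e-05,  1.47687719e-04, -8.58017868e-04,  8.41374045e-04,
        3.21257231e-04,  1.43762389e-03,  9.06860285e-04]), 'joint_torque': array([-4.03893519e-04, -5.96464562e+01,  1.60796039e+00, -2.81188738e+01,
        1.25169702e-02,  9.50303511e-03,  3.22928167e-05]), 'eef_pos': array([0.16281116, 0.65448938, 0.24430642]), 'tool_rot': array([-3.93032873e-05,  1.21587518e-01,  9.92580282e-01, -9.26410296e-04]), 'contact_force': array([-0.62917967, -0.19101116,  0.24803926]), 'torque': array([-0.0465121 ,  0.03615882,  0.00692703]), 'gripper_width': 1.0006043102417017}
scene {'fx': 578.3217947612947, 'fy': 578.3217947612947, 'cx': 321.3946445091341, 'cy': 225.0534493616539, 'extrinsics': array([[ 0.57720034,  0.53502486, -0.61691828,  1.30943896],
       [ 0.81632399, -0.39777542,  0.41879574, -0.59578817],
       [-0.0213288 , -0.74533423, -0.66634973,  0.98635312],
       [ 0.        ,  0.        ,  0.        ,  1.        ]])}
side {'fx': 475.4897768749946, 'fy': 475.4897768749946, 'cx': 326.1658221190679, 'cy': 242.49616912594234, 'extrinsics': array([[ 8.73585062e-01, -3.58057212e-01,  3.29612154e-01,
         1.67461264e-01],
       [-4.86671465e-01, -6.42939207e-01,  5.91422068e-01,
        -7.09458099e-01],
       [ 1.57640298e-04, -6.77070313e-01, -7.35918315e-01,
         9.74438989e-01],
       [ 0.00000000e+00,  0.00000000e+00,  0.00000000e+00,
         1.00000000e+00]])}
wrist {'fx': 360.10065840764787, 'fy': 360.10065840764787, 'cx': 319.2030300010511, 'cy': 240.5110706683618, 'extrinsics': array([[ 0.24117023,  0.91924399,  0.31117103,  0.08232037],
       [ 0.970482  , -0.22801704, -0.07856798,  0.67484408],
       [-0.00127085,  0.32093414, -0.94710066,  0.37338146],
       [ 0.        ,  0.        ,  0.        ,  1.        ]])}
```

View pics/scene0.png

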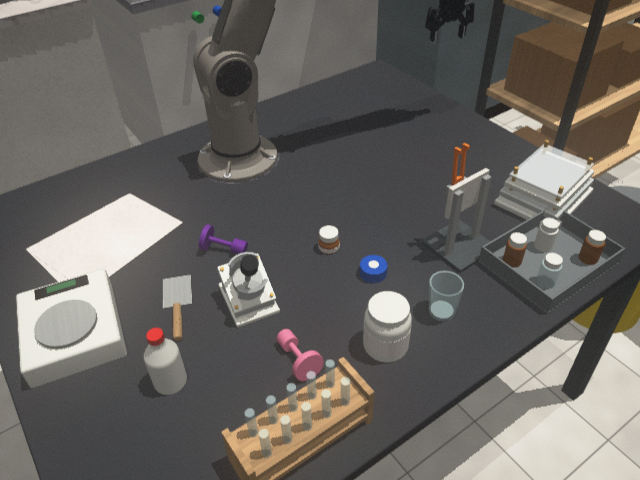

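View pics/side0.png

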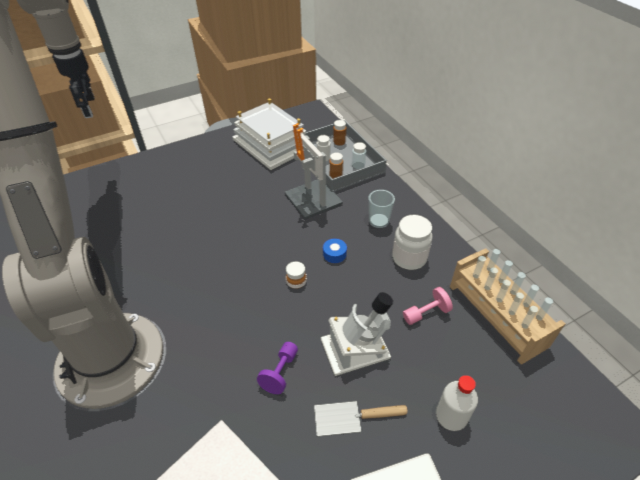

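View pics/wrist0.png

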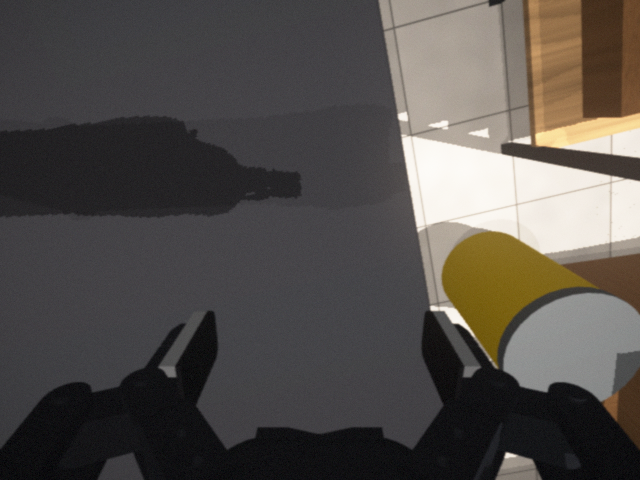

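The scene view shows the hook folded at about (460,165), spacer (373,268), knob (249,265) and nest (248,290). The side view shows the hook at (299,142), spacer (335,250) and knob (382,303). Next I measure these.

```bash
cat > h.py <<'E'
import numpy as np,cv2
def load(n,i=0):
    z=np.load(f"{n}{i}.npz"); return z["p"],z["d"],z["E"],z["K"]
def snap(n,i):
    from station import bot
    c=bot.calibration(n); p,d=bot.read_camera(n)
    cv2.imwrite(f"pics/{n}{i}.png",p[:,:,::-1]); np.savez(f"{n}{i}.npz",p=p,d=d,E=c["extrinsics"],K=[c[k] for k in("fx","fy","cx","cy")])
    return load(n,i)
def cloud(s):
    p,d,E,K=s; v,u=np.mgrid[:480,:640]
    X=np.stack([(u-K[2])/K[0]*d,(v-K[3])/K[1]*d,d],-1)
    return X@E[:3,:3].T+E[:3,3]
def ray(s,u,v):
    p,d,E,K=s; r=E[:3,:3]@np.array([(u-K[2])/K[0],(v-K[3])/K[1],1.]); return E[:3,3],r/np.linalg.norm(r)
def plane(s,u,v,z):
    o,r=ray(s,u,v); return o+r*(z-o[2])/r[2]
def tri(a,b):
    (o1,r1),(o2,r2)=a,b
    A=np.stack([r1,-r2],1); t=np.linalg.lstsq(A,o2-o1,rcond=None)[0]
    x,y=o1+r1*t[0],o2+r2*t[1]; return (x+y)/2,np.linalg.norm(x-y)
def hsv(s): return cv2.cvtColor(s[0],cv2.COLOR_RGB2HSV)
def blob(m,near=None):
    n,l,st,c=cv2.connectedComponentsWithStats(m.astype(np.uint8))
    o=sorted(range(1,n),key=lambda i:-st[i,4]); return [(st[i].tolist(),c[i].round(1).tolist(),l==i) for i in o[:4]]
def rot(q): 
    from scipy.spatial.transform import Rotation as R
    return R.from_quat([q[1],q[2],q[3],q[0]]).as_matrix()
E
python3 - <<'E'
from h import *
np.set_printoptions(precision=4,suppress=True)
for n in("scene","side"):
    s=load(n); H=hsv(s); P=cloud(s); ok=s[1]>0
    for nm,m in dict(blue=(abs(H[...,0].astype(int)-112)<12)&(H[...,1]>150)&(H[...,2]>60),
        orange=(H[...,0]<14)&(H[...,1]>190)&(H[...,2]>120)).items():
        print(n,nm)
        for st,c,l in blob(m)[:3]:
            q=P[l&ok]; print(st,c,np.median(q,0),q.min(0),q.max(0))
            if nm=="blue" and st[4]>100:
                t=q[q[:,2]>0.026]; (cx,cy),r=cv2.minEnclosingCircle(t[:,:2].astype(np.float32)); print(" top",len(t),cx,cy,r)
E
```

```text
scene blue
[360, 255, 27, 20, 349] [373.2, 264.8] [0.6062 0.0226 0.0277] [ 0.5496 -0.0071 -0.0027] [0.6359 0.075  0.0353]
 top 267 0.6050477623939514 0.02352679707109928 0.03239636495709419
[213, 6, 8, 7, 42] [216.2, 8.9] [-0.9673  0.4376  0.0398] [-0.9958  0.4216  0.0217] [-0.941   0.4576  0.0489]
[216, 14, 3, 1, 3] [217.0, 14.0] [-0.9495  0.432   0.0226] [-0.9615  0.4257  0.0198] [-0.9375  0.4358  0.0288]
scene orange
[456, 148, 2, 2, 2] [456.5, 148.5] [0.6161 0.2346 0.2682] [0.6143 0.2343 0.268 ] [0.6179 0.2349 0.2684]
[463, 144, 1, 1, 1] [463.0, 144.0] [0.6129 0.2574 0.2689] [0.6129 0.2574 0.2689] [0.6129 0.2574 0.2689]
[467, 146, 1, 1, 1] [467.0, 146.0] [0.6228 0.2597 0.2681] [0.6228 0.2597 0.2681] [0.6228 0.2597 0.2681]
side blue
[323, 239, 24, 24, 394] [334.4, 251.1] [0.5947 0.0118 0.0279] [ 0.5702 -0.0096 -0.0012] [0.6336 0.0793 0.0336]
 top 248 0.6033177971839905 0.023247160017490387 0.032948512583971024
side orange
[459, 376, 15, 17, 183] [466.2, 384.2] [ 0.5902 -0.4834  0.1488] [ 0.5782 -0.4958  0.1373] [ 0.6053 -0.4693  0.1523]
[295, 131, 9, 28, 77] [298.8, 144.5] [0.6161 0.2398 0.2162] [0.6091 0.2316 0.0498] [0.7265 0.4849 0.2668]
[294, 127, 2, 4, 6] [294.5, 128.5] [0.6124 0.2588 0.2605] [0.6106 0.2568 0.2562] [0.6137 0.2612 0.2661]
```

Run:
```python
import cv2
a=cv2.imread("pics/scene0.png"); b=cv2.imread("pics/side0.png")
cv2.imwrite("pics/z1.png",cv2.resize(a[230:340,190:310],None,fx=5,fy=5,interpolation=cv2.INTER_CUBIC))
cv2.imwrite("pics/z2.png",cv2.resize(b[280:380,310:430],None,fx=5,fy=5,interpolation=cv2.INTER_CUBIC))
cv2.imwrite("pics/z3.png",cv2.resize(a[130:270,400:500],None,fx=4,fy=4,interpolation=cv2.INTER_CUBIC))
```

```text
(no output)
```

View pics/z1.png

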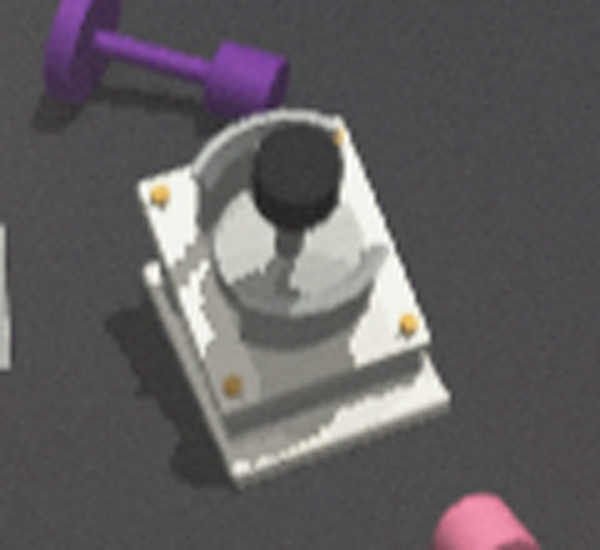

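View pics/z2.png

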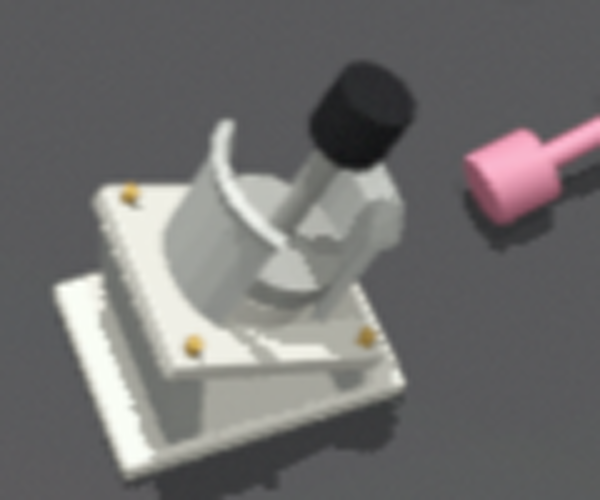

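View pics/z3.png

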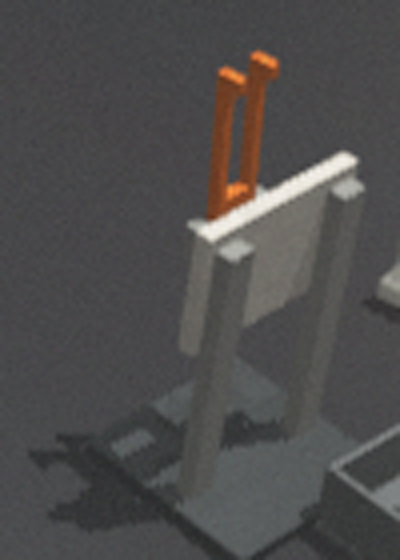

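Run:
```python
from h import *
np.set_printoptions(precision=4,suppress=True)
S,D=load("scene"),load("side")
PS,PD=cloud(S),cloud(D)
for nm,s,P,l in (("scene",S,PS,[(222,269),(258,257),(271.6,295),(236.4,307.2)]),("side",D,PD,[(336,318.8),(348.8,349),(383.4,347.6)])):
    for u,v in l: 
        print(nm,u,v,np.median(P[int(v)-1:int(v)+2,int(u)-1:int(u)+2].reshape(-1,3),0))
from itertools import product
for a,b in product([(222,269.2),(258,257.2),(271.6,295),(236.4,307.2)],[(336,318.8),(348.8,349),(383.4,347.6)]):
    x,e=tri(ray(S,*a),ray(D,*b))
    if e<.006: print(a,b,x,e)
# knob
K=[]
for s,(u0,u1,v0,v1) in((S,(236,262,250,280)),(D,(368,396,288,318))):
    m=np.zeros((480,640),bool); g=s[0].max(-1); P=cloud(s)
    m[v0:v1,u0:u1]=((g<55)&(P[...,2]>.1))[v0:v1,u0:u1]
    st,c,l=blob(m)[0]; print(st,c, np.median(P[l],0)); K.append(c)
print("knob",tri(ray(S,*K[0]),ray(D,*K[1])))
# board & hook
for s,P,n in((S,PS,"s"),(D,PD,"d")):
    H=hsv(s); m=(H[...,0]<16)&(H[...,1]>130)&(H[...,2]>70)&(P[...,2]>.15)&(P[...,1]>.15)&(P[...,1]<.4)&(P[...,0]>.5)&(P[...,0]<.75)
    q=P[m]; print(n,"hook",len(q)); q=q[np.argsort(q[:,2])]
    for lo in np.arange(.16,.275,.015):
        k=q[(q[:,2]>=lo)&(q[:,2]<lo+.015)]
        if len(k): print(lo,len(k),k.mean(0),k.min(0),k.max(0))
    H=hsv(s); m=(H[...,1]<60)&(P[...,2]>.14)&(P[...,2]<.21)&(P[...,1]>.15)&(P[...,1]<.4)&(P[...,0]>.55)&(P[...,0]<.8)
    q=P[m]; t=q[q[:,2]>.2]; print("board",len(q),q.min(0),q.max(0),"top",len(t)); 
    if len(t)>3: print(cv2.boxPoints(cv2.minAreaRect(t[:,:2].astype(np.float32))))
for u,v in[(451.75,190),(489,171),(447,185.5),(486,168)]: print(plane(S,u,v,.205))
```

```text
scene 222 269 [ 0.4618 -0.2842  0.0837]
scene 258 257 [ 0.4769 -0.2025  0.0828]
scene 271.6 295 [ 0.5585 -0.2227  0.0462]
scene 236.4 307.2 [ 0.5429 -0.2997  0.0453]
side 336 318.8 [ 0.4739 -0.2044  0.0857]
side 348.8 349 [ 0.4572 -0.2842  0.0857]
side 383.4 347.6 [ 0.5392 -0.2992  0.0479]
(222, 269.2) (348.8, 349) [ 0.4602 -0.2833  0.0816] 0.0010297347685763532
(258, 257.2) (336, 318.8) [ 0.4747 -0.2023  0.0805] 0.0018085244220483574
(236.4, 307.2) (383.4, 347.6) [ 0.5416 -0.2984  0.0427] 0.0001000456744549576
[241, 262, 16, 14, 86] [247.7, 270.9] [ 0.5666 -0.273   0.158 ]
[372, 293, 20, 21, 299] [381.8, 302.9] [ 0.5458 -0.265   0.168 ]
knob (array([ 0.5551, -0.2611,  0.1484]), np.float64(0.011828453508864856))
s hook 359
0.175 58 [0.6236 0.2447 0.1848] [0.6166 0.2296 0.1755] [0.63   0.2623 0.1894]
0.18999999999999997 50 [0.622  0.2461 0.1977] [0.6148 0.2295 0.1911] [0.6278 0.2629 0.2041]
0.20499999999999996 49 [0.6205 0.2467 0.2131] [0.6114 0.2311 0.2056] [0.6255 0.2623 0.2198]
0.21999999999999995 51 [0.6194 0.2475 0.2278] [0.6124 0.2304 0.2205] [0.6238 0.2652 0.2348]
0.23499999999
[... 637 characters left out ...]
6 0.2651 0.2038]
0.20499999999999996 28 [0.617  0.2469 0.2125] [0.6129 0.231  0.2052] [0.6223 0.2633 0.2191]
0.21999999999999995 27 [0.6151 0.2469 0.2278] [0.6116 0.2304 0.2204] [0.6211 0.2612 0.2346]
0.23499999999999993 31 [0.6142 0.2496 0.2423] [0.6107 0.2316 0.2351] [0.6204 0.2629 0.2491]
0.24999999999999992 23 [0.6133 0.2484 0.2586] [0.6098 0.2309 0.2509] [0.6193 0.2623 0.2647]
0.2649999999999999 16 [0.6149 0.247  0.2676] [0.6091 0.2308 0.2655] [0.6231 0.2617 0.2708]
board 634 [0.6126 0.1866 0.14  ] [0.6708 0.309  0.2099] top 118
[[0.6423 0.3086]
 [0.6455 0.1893]
 [0.6603 0.1897]
 [0.6571 0.309 ]]
[0.6613 0.1867 0.205 ]
[0.6619 0.3018 0.205 ]
[0.6438 0.1897 0.205 ]
[0.65   0.3049 0.205 ]
```

Run:
```python
import cv2
b=cv2.imread("pics/side0.png")
cv2.imwrite("pics/z4.png",cv2.resize(b[115:225,270:370],None,fx=5,fy=5,interpolation=cv2.INTER_CUBIC))
```

```text
(no output)
```

View pics/z4.png

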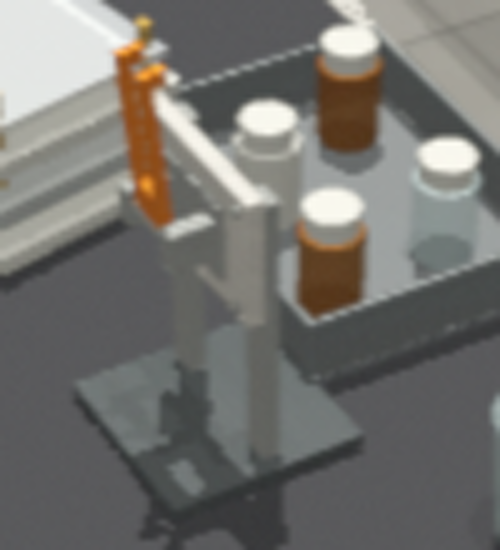

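```bash
cat >> h.py <<'E'
from scipy.spatial.transform import Rotation as R, Slerp
def down(yaw): # tool z down, tool y = (-sin,cos)
    y=np.array([-np.sin(yaw),np.cos(yaw),0]); z=np.array([0,0,-1.]); return np.stack([np.cross(y,z),y,z],1)
YN=-0.185
def nest_axes(yn=YN):
    u=np.array([np.cos(yn),np.sin(yn),0]); c,s=np.cos(np.radians(25)),np.sin(np.radians(25))
    a=s*u+c*np.array([0,0,1]); return u,a
def nestR(yn=YN):
    u,a=nest_axes(yn); y=np.array([-np.sin(yn),np.cos(yn),0]); z=-a; return np.stack([np.cross(y,z),y,z],1)
def state():
    from station import bot
    o=bot.get_obs(); return o, np.array(o["eef_pos"]), rot(o["tool_rot"])
def plan(p1,R1,n,p0=None,R0=None):
    if p0 is None: _,p0,R0=state()
    sl=Slerp([0,1],R.from_matrix([R0,R1])); p=np.array(p0);M=R0
    for i in range(1,n+1):
        t=i/n; q=p0+(np.array(p1)-p0)*t; N=sl(t).as_matrix()
        s=M.T@(q-p); w=R.from_matrix(M.T@N).as_rotvec(degrees=True)
        print("[[%.4f,%.4f,%.4f],[%.2f,%.2f,%.2f],G],"%(*s,*w)); p,M=q,N
E
python3 - <<'E'
from h import *
H=down(0.03)
# up first then across
plan([.30,.54,.345],H,5); print(); plan([.655,.248,.345],H,9,np.array([.30,.54,.345]),H)
S,D=load("scene"),load("side")
u,a=nest_axes(); F=np.array([.5148,-.2521,.075]); k=F+.092*a
for s in(S,D):
    for X in(k,k+.016*a,F,F+.014*a):
        c=s[2][:3,:3].T@(X-s[2][:3,3]); print(s[3][2]+s[3][0]*c[0]/c[2],s[3][3]+s[3][1]*c[1]/c[2])
P=cloud(S)
for n,(x,y) in dict(jar=(329,233),tub=(389,308),beaker=(445,282)).items(): print(n,P[y,x])
E
```

```text
[[-0.0322,-0.0157,-0.0201],[-0.02,-0.00,-3.14],G],
[[-0.0312,-0.0174,-0.0201],[-0.02,-0.00,-3.14],G],
[[-0.0303,-0.0191,-0.0201],[-0.02,-0.00,-3.14],G],
[[-0.0292,-0.0207,-0.0201],[-0.02,-0.00,-3.14],G],
[[-0.0280,-0.0222,-0.0201],[-0.02,-0.00,-3.14],G],

[[-0.0385,-0.0336,0.0000],[0.00,0.00,0.00],G],
[[-0.0385,-0.0336,0.0000],[0.00,0.00,0.00],G],
[[-0.0385,-0.0336,0.0000],[0.00,0.00,0.00],G],
[[-0.0385,-0.0336,0.0000],[0.00,0.00,0.00],G],
[[-0.0385,-0.0336,0.0000],[0.00,0.00,0.00],G],
[[-0.0385,-0.0336,0.0000],[0.00,0.00,0.00],G],
[[-0.0385,-0.0336,0.0000],[0.00,0.00,0.00],G],
[[-0.0385,-0.0336,0.0000],[0.00,0.00,0.00],G],
[[-0.0385,-0.0336,0.0000],[0.00,0.00,0.00],G],
249.448202798139 264.23630103461574
249.81928606184675 261.31220574614355
247.48019014250053 279.74402422457416
247.7627012232299 277.51786799255257
382.4195286067176 302.30817829202033
386.04324013345524 297.3639293877725
362.8213630174221 329.0482231397344
365.67470565007176 325.1550776504125
jar [ 0.47826795 -0.01026527  0.05177095]
tub [ 0.77871702 -0.08250837  0.11540391]
beaker [0.76128475 0.09315247 0.06092862]
```

```bash
python3 -m crank '[[[-0.032,-0.016,-0.02],[0,0,-3.1],0],[[-0.031,-0.017,-0.02],[0,0,-3.1],0],[[-0.030,-0.019,-0.02],[0,0,-3.2],0],[[-0.029,-0.021,-0.02],[0,0,-3.2],0],[[-0.028,-0.022,-0.02],[0,0,-3.1],0]]' 30 && python3 -m crank '[[[-0.038,-0.034,0],[0,0,0],0],[[-0.038,-0.034,0],[0,0,0],0],[[-0.038,-0.034,0],[0,0,0],0],[[-0.038,-0.034,0],[0,0,0],0],[[-0.038,-0.034,0],[0,0,0],0],[[-0.038,-0.034,0],[0,0,0],0],[[-0.038,-0.034,0],[0,0,0],0],[[-0.038,-0.034,0],[0,0,0],0]]'
python3 - <<'E'
from h import *
np.set_printoptions(precision=4,suppress=True)
o,p,M=state(); print(o["t"],p,M,o["contact_force"],o["q"])
snap("side",1);snap("wrist",1)
E
```

```text
t: 0.78
eef_pos: [0.3, 0.5394, 0.3456]
tool_rot: [-0.0, -0.016, 1.0, -0.0]
contact_force: [-0.6, 0.5, 0.1]
gripper_width: -0.002
t: 1.78
eef_pos: [0.6122, 0.2767, 0.345]
tool_rot: [-0.0, -0.015, 1.0, -0.0]
contact_force: [0.8, 0.9, -0.2]
gripper_width: 0.001
1.775 [0.6122 0.2767 0.345 ] [[-0.9995 -0.0305 -0.0004]
 [-0.0305  0.9995 -0.0001]
 [ 0.0004 -0.0001 -1.    ]] [ 0.8493  0.8957 -0.2232] [-0.6583  0.4077  0.2021  1.4479 -0.083   1.2948  1.1517]
```

View pics/side1.png

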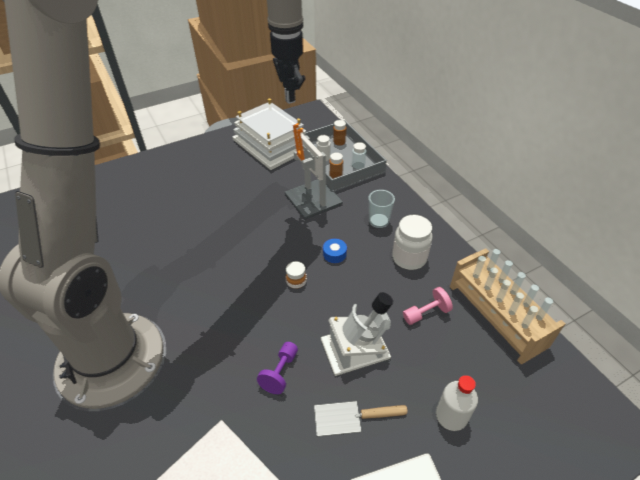

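View pics/wrist1.png

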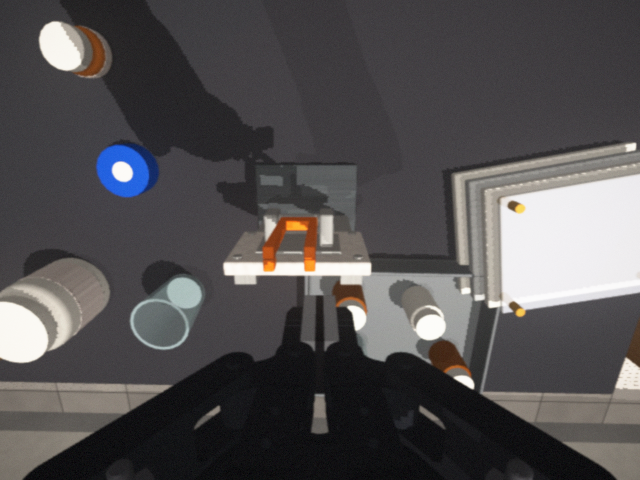

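Run:
```python
import cv2
a=cv2.imread("pics/wrist1.png")
cv2.imwrite("pics/z5.png",cv2.resize(a[200:290,215:380],None,fx=4.8,fy=4.8,interpolation=cv2.INTER_CUBIC))
from h import *
np.set_printoptions(precision=4,suppress=True)
s=load("wrist",1);H=hsv(s)
m=(abs(H[...,0].astype(int)-112)<14)&(H[...,1]>120)&(H[...,2]>50)
st,c,l=blob(m)[0]; cnt,_=cv2.findContours(l.astype(np.uint8),cv2.RETR_EXTERNAL,cv2.CHAIN_APPROX_NONE)
print(st,c,cv2.fitEllipse(cnt[0])); P=cloud(s); q=P[l]; t=q[q[:,2]>.027]; print(cv2.minEnclosingCircle(t[:,:2].astype(np.float32)), np.median(t[:,2]))
o=(H[...,0]<16)&(H[...,1]>130)&(H[...,2]>70); st,c,l=blob(o)[0]
q=P[l]; 
for lo in np.arange(.16,.275,.015):
    k=q[(q[:,2]>=lo)&(q[:,2]<lo+.015)]
    if len(k): print(lo,len(k),k.mean(0),k.min(0),k.max(0))
```

```text
[96, 143, 63, 55, 2333] [127.4, 169.0] ((126.68594360351562, 169.3817138671875), (53.20488739013672, 62.40824508666992), 101.51102447509766)
((0.5707286596298218, 0.13121835887432098), 0.1414409875869751) 0.03014961246206313
0.16 35 [0.6177 0.249  0.172 ] [0.6157 0.219  0.1688] [0.6428 0.2635 0.174 ]
0.175 184 [0.6164 0.2504 0.1842] [0.6144 0.2184 0.1755] [0.643  0.2655 0.1899]
0.18999999999999997 80 [0.6158 0.2485 0.1969] [0.6128 0.2224 0.19  ] [0.6459 0.2656 0.2042]
0.20499999999999996 88 [0.6135 0.2492 0.2125] [0.6116 0.2355 0.2051] [0.6197 0.2658 0.2198]
0.21999999999999995 111 [0.6121 0.2496 0.2279] [0.6104 0.235  0.2201] [0.619 0.266 0.235]
0.23499999999999993 128 [0.6113 0.2493 0.2427] [0.6093 0.235  0.2358] [0.6176 0.2662 0.2498]
0.24999999999999992 150 [0.6095 0.2494 0.2581] [0.608  0.2345 0.2501] [0.6174 0.2657 0.265 ]
0.2649999999999999 484 [0.6132 0.2489 0.2704] [0.6073 0.2343 0.2651] [0.6231 0.266  0.2732]
```

View pics/z5.png

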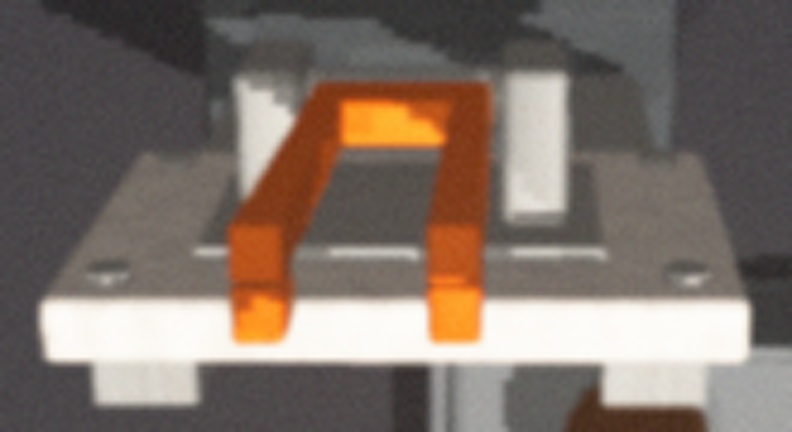

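```bash
python3 -m crank '[[[-0.022,-0.014,0],[0,0,0],0],[[-0.022,-0.013,0],[0,0,0],0],[[0,0,0.035],[0,0,0],0],[[0,0,0.035],[0,0,0],0],[[0,0,0.033],[0,0,0],0],[[0,0,0],[0,0,0],0]]'
python3 - <<'E'
from h import *
np.set_printoptions(precision=4,suppress=True)
o,p,M=state(); print(o["t"],p,o["contact_force"])
snap("side",2)
a=cv2.imread("pics/side2.png"); cv2.imwrite("pics/z6.png",cv2.resize(a[60:230,230:390],None,fx=3.4,fy=3.4))
# arc for front-bottom corner radius 72
h=np.array([.621,.249,.165]);H=down(.03);prev=p
for th in np.radians(np.arange(0,91,7.5)):
    r=.072; d=r*np.array([-np.sin(th),0,np.cos(th)])+.004*np.array([np.cos(th),0,np.sin(th)])
    c=h+d; tcp=c+[.011,0,.014]; print(round(np.degrees(th),1),tcp, H.T@(tcp-prev)); prev=tcp
E
```

```text
t: 2.62
eef_pos: [0.6539, 0.2519, 0.239]
tool_rot: [-0.003, -0.015, 1.0, -0.001]
contact_force: [0.1, 0.7, 0.6]
gripper_width: 0.002
2.625 [0.6539 0.2519 0.239 ] [0.1495 0.7064 0.6023]
0.0 [0.636 0.249 0.251] [ 0.018  -0.0024 -0.012 ]
7.5 [0.6266 0.249  0.2509] [0.0094 0.0003 0.0001]
15.0 [0.6172 0.249  0.2496] [0.0093 0.0003 0.0013]
22.5 [0.6081 0.249  0.2471] [0.0091 0.0003 0.0025]
30.0 [0.5995 0.249  0.2434] [0.0087 0.0003 0.0037]
37.5 [0.5913 0.249  0.2386] [0.0081 0.0002 0.0048]
45.0 [0.5839 0.249  0.2327] [0.0074 0.0002 0.0058]
52.5 [0.5773 0.249  0.226 ] [0.0066 0.0002 0.0067]
60.0 [0.5716 0.249  0.2185] [0.0057 0.0002 0.0075]
67.5 [0.567  0.249  0.2102] [0.0046 0.0001 0.0082]
75.0 [0.5635 0.249  0.2015] [0.0035 0.0001 0.0088]
82.5 [0.5611 0.249  0.1924] [0.0023 0.0001 0.0091]
90.0 [0.56  0.249 0.183] [0.0011 0.     0.0094]
```

View pics/z6.png

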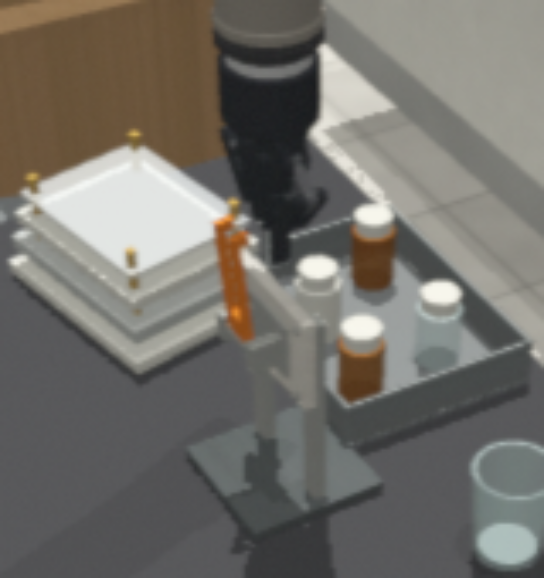

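```bash
python3 -m crank '[[[0.018,-0.003,-0.010],[0,0,0],0],[[0.019,0,0],[0,0,0],0],[[0.018,0,0.004],[0,0,0],0],[[0.017,0,0.009],[0,0,0],0],[[0.014,0,0.013],[0,0,0],0],[[0.010,0,0.016],[0,0,0],0],[[0.006,0,0.018],[0,0,0],0],[[0.002,0,0.019],[0,0,0],0],[[0,0,0.002],[0,0,0],0],[[0,0,0],[0,0,0],0]]'
python3 - <<'E'
from h import *
snap("side",3)
a=cv2.imread("pics/side3.png"); cv2.imwrite("pics/z7.png",cv2.resize(a[60:230,230:390],None,fx=3.4,fy=3.4))
E
```

```text
t: 3.92
eef_pos: [0.5535, 0.2471, 0.1762]
tool_rot: [0.002, -0.015, 1.0, 0.002]
contact_force: [-7.5, -3.0, 19.1]
gripper_width: -0.003
```

View pics/z7.png

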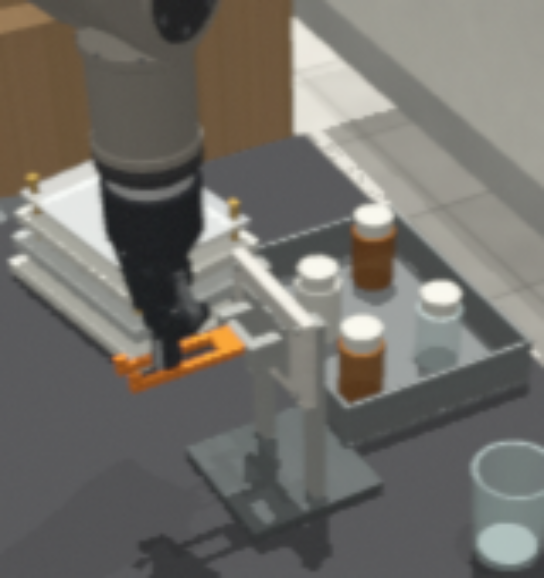

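```bash
python3 -m crank '[[[0,0,-0.03],[0,0,0],0],[[0,0,-0.05],[0,0,0],0.02],[[0,0,-0.05],[0,0,0],0.085],[[0,0,-0.03],[0,0,0],0.085],[[0,0,0],[0,0,0],0.085]]'
python3 - <<'E'
from h import *
np.set_printoptions(precision=4,suppress=True)
s=snap("wrist",4); P=cloud(s)
H=hsv(s); o=(H[...,0]<16)&(H[...,1]>130)&(H[...,2]>70)&(P[...,2]>.14)&(P[...,2]<.2)&(P[...,0]<.625); st,c,l=blob(o)[0]
q=P[l]; print(len(q))
for lo in np.arange(.51,.625,.012):
    k=q[(q[:,0]>=lo)&(q[:,0]<lo+.012)]
    if len(k): print(lo,len(k),np.median(k,0),k.min(0),k.max(0))
E
```

```text
t: 4.6
eef_pos: [0.5542, 0.2468, 0.3367]
tool_rot: [0.004, -0.015, 1.0, 0.002]
contact_force: [0.4, -0.2, -0.3]
gripper_width: 0.849
826
0.51 159 [0.5169 0.2376 0.1764] [0.5143 0.232  0.1614] [0.522  0.264  0.1788]
0.522 145 [0.5282 0.237  0.1693] [0.5224 0.2326 0.1657] [0.534  0.2643 0.1783]
0.534 129 [0.5388 0.2378 0.169 ] [0.534  0.2328 0.1615] [0.5459 0.2643 0.1708]
0.546 102 [0.552  0.2577 0.1688] [0.546  0.2329 0.163 ] [0.558  0.2648 0.1708]
0.558 79 [0.5633 0.2402 0.1687] [0.5581 0.2331 0.1659] [0.57   0.265  0.1712]
0.5700000000000001 66 [0.5755 0.2495 0.1688] [0.5704 0.2333 0.1661] [0.582  0.2651 0.1705]
0.5820000000000001 50 [0.588  0.2407 0.1688] [0.5822 0.2396 0.167 ] [0.5939 0.2657 0.1705]
0.5940000000000001 96 [0.5967 0.2506 0.1669] [0.594  0.2399 0.1615] [0.5974 0.2657 0.1703]
```

View pics/wrist4.png

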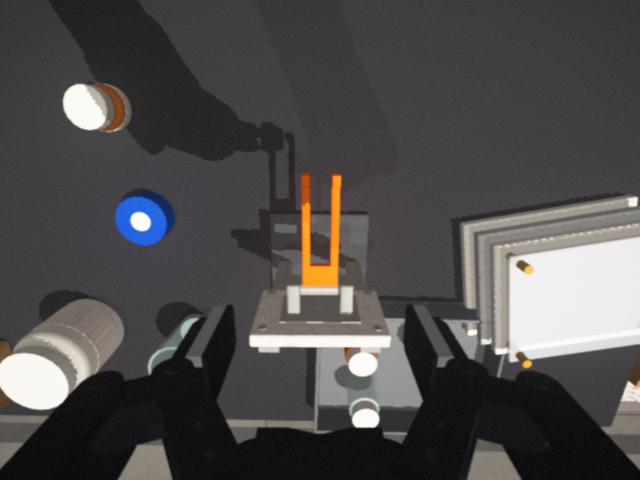

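Run:
```python
from h import *
np.set_printoptions(precision=4,suppress=True)
u,a=nest_axes(); F=np.array([.5148,-.2521,.075]); k=F+.092*a
t=k+.11*a; print(k,t); plan(t,nestR(),15)
```

```text
[ 0.553  -0.2593  0.1584] [ 0.5987 -0.2678  0.2581]
[[-0.0020,-0.0344,0.0050],[-0.17,1.68,0.81],G],
[[-0.0026,-0.0344,0.0048],[-0.17,1.68,0.81],G],
[[-0.0032,-0.0343,0.0046],[-0.17,1.68,0.81],G],
[[-0.0039,-0.0343,0.0044],[-0.17,1.68,0.81],G],
[[-0.0045,-0.0342,0.0042],[-0.17,1.68,0.81],G],
[[-0.0051,-0.0342,0.0040],[-0.17,1.68,0.81],G],
[[-0.0057,-0.0341,0.0037],[-0.17,1.68,0.81],G],
[[-0.0063,-0.0340,0.0034],[-0.17,1.68,0.81],G],
[[-0.0068,-0.0340,0.0032],[-0.17,1.68,0.81],G],
[[-0.0074,-0.0339,0.0028],[-0.17,1.68,0.81],G],
[[-0.0080,-0.0338,0.0025],[-0.17,1.68,0.81],G],
[[-0.0085,-0.0337,0.0022],[-0.17,1.68,0.81],G],
[[-0.0090,-0.0335,0.0018],[-0.17,1.68,0.81],G],
[[-0.0096,-0.0334,0.0015],[-0.17,1.68,0.81],G],
[[-0.0101,-0.0333,0.0011],[-0.17,1.68,0.81],G],
```

```bash
python3 -m crank '[[[-0.002,-0.034,0.005],[-0.2,1.7,0.8],0.085],[[-0.003,-0.034,0.005],[-0.2,1.7,0.8],0.085],[[-0.003,-0.034,0.005],[-0.2,1.7,0.8],0.085],[[-0.004,-0.034,0.004],[-0.2,1.7,0.8],0.085],[[-0.005,-0.034,0.004],[-0.2,1.7,0.8],0.085],[[-0.005,-0.034,0.004],[-0.2,1.7,0.8],0.085],[[-0.006,-0.034,0.004],[-0.2,1.7,0.8],0.085]]'; python3 -m crank '[[[-0.006,-0.034,0.003],[-0.2,1.7,0.8],0.085],[[-0.007,-0.034,0.003],[-0.2,1.7,0.8],0.085],[[-0.007,-0.034,0.003],[-0.2,1.7,0.8],0.085],[[-0.008,-0.034,0.003],[-0.2,1.7,0.8],0.085],[[-0.009,-0.034,0.002],[-0.2,1.7,0.8],0.085],[[-0.009,-0.034,0.002],[-0.2,1.7,0.8],0.085],[[-0.010,-0.033,0.002],[-0.2,1.7,0.8],0.085],[[-0.010,-0.033,0.001],[-0.2,1.7,0.8],0.085],[[0,0,0],[0,0,0],0.085]]'
python3 - <<'E'
from h import *
np.set_printoptions(precision=4,suppress=True)
o,p,M=state(); print(o["t"],p,M,nestR(),o["q"])
s=snap("wrist",5)
E
```

```text
t: 5.52
eef_pos: [0.5742, 0.0068, 0.2949]
tool_rot: [-0.105, 0.034, 0.994, 0.011]
contact_force: [0.3, 0.0, 0.3]
gripper_width: 0.996
t: 6.65
eef_pos: [0.5974, -0.2699, 0.2512]
tool_rot: [-0.222, 0.092, 0.97, 0.022]
contact_force: [-0.4, 0.0, -0.0]
gripper_width: 0.998
6.65 [ 0.5974 -0.2699  0.2512] [[-0.8844  0.1875 -0.4275]
 [ 0.1678  0.9823  0.0837]
 [ 0.4356  0.0023 -0.9001]] [[-0.8908  0.1839 -0.4154]
 [ 0.1667  0.9829  0.0777]
 [ 0.4226  0.     -0.9063]] [ 0.0718  0.7237  0.4183  1.2711 -0.1598  1.6376  1.8628]
```

View pics/wrist5.png

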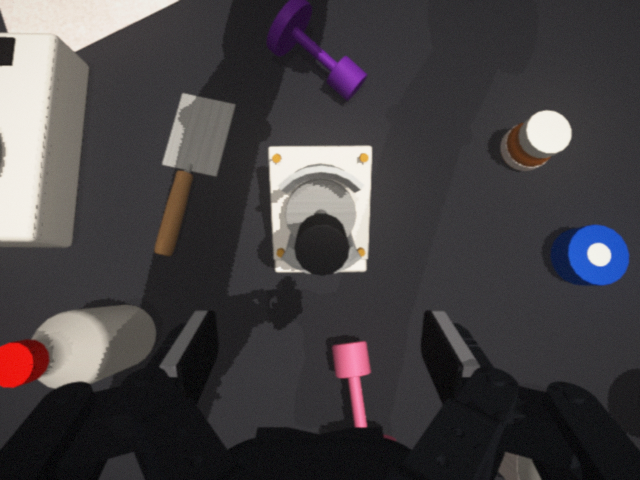

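Run:
```python
from h import *
np.set_printoptions(precision=4,suppress=True)
s=load("wrist",5); H=hsv(s); P=cloud(s)
m=np.zeros((480,640),bool); m[140:270,262:380]=((H[...,1]>90)&(H[...,0]>12)&(H[...,0]<35)&(H[...,2]>90))[140:270,262:380]
u,a=nest_axes(); c0=np.array([.509,-.251,.0623]); L=[]
for st,c,l in blob(m)[:4]:
    o,r=ray(s,*c); X=o+r*((c0-o)@a)/(r@a); L.append(X); print(st,c,X,np.median(P[l],0))
L=np.array(L); print("centre",L.mean(0))
# plane fit of deck by depth
g=s[0].min(-1)>185; m2=np.zeros_like(g); m2[146:258,270:370]=g[146:258,270:370]
q=P[m2&(P[...,2]>.03)&(P[...,2]<.1)]; c=q.mean(0); w=np.linalg.svd(q-c)[2][2]; w*=np.sign(w[2]); 
for _ in range(3): 
    q=q[abs((q-c)@w)<.003]; c=q.mean(0); w=np.linalg.svd(q-c,full_matrices=False)[2][2]; w*=np.sign(w[2])
print(len(q),c,w,a,"z offset",(c-c0)@a)
g=s[0].max(-1)<45; m3=np.zeros_like(g); m3[205:275,290:350]=g[205:275,290:350]; m3&=P[...,2]>.12
st,c,l=blob(m3)[0]; q=P[l]; d=(q)@a; top=q[d>np.percentile(d,95)-.004]; 
print("knob",st,c,len(top),top.mean(0),cv2.minEnclosingCircle((top@np.stack([np.cross(a,[0,1,0]),np.cross(a,np.cross(a,[0,1,0]))],1)).astype(np.float32))[1])
F=np.array([.5148,-.2521,.075]); print("pred top",F+.108*a)
```

```text
[359, 153, 9, 9, 62] [363.3, 157.3] [ 0.4716 -0.2041  0.0835] [ 0.4726 -0.2049  0.0874]
[272, 154, 9, 9, 62] [276.1, 158.0] [ 0.4572 -0.2832  0.0833] [ 0.4587 -0.2828  0.0876]
[277, 248, 8, 9, 53] [280.0, 252.1] [ 0.5393 -0.2982  0.0444] [ 0.5397 -0.2978  0.0484]
[358, 248, 7, 8, 45] [361.0, 251.4] [ 0.5538 -0.2185  0.0446] [ 0.5542 -0.2191  0.0489]
centre [ 0.5055 -0.251   0.0639]
3603 [ 0.4827 -0.2411  0.0733] [ 0.4161 -0.0762  0.9061] [ 0.4154 -0.0777  0.9063] z offset -0.0017040583961065914
knob [295, 214, 53, 61, 2428] [320.9, 245.1] 2074 [ 0.5567 -0.2607  0.1738] 0.047201234847307205
pred top [ 0.5597 -0.2605  0.1729]
```

```bash
sed -i 's/^YN=.*/YN=-0.181; F=np.array([.512,-.252,.075])/' h.py
python3 - <<'E'
from h import *
u,a=nest_axes(); k=F+.092*a
_,p,M=state(); print(M.T@(k+.003*a-p)); plan(k+.003*a,nestR(),4)
E
```

```text
[ 0.00334614 -0.00062049  0.10230993]
[[0.0008,-0.0002,0.0256],[0.09,-0.19,-0.04],G],
[[0.0009,-0.0001,0.0256],[0.09,-0.19,-0.04],G],
[[0.0010,-0.0001,0.0256],[0.09,-0.19,-0.04],G],
[[0.0011,-0.0000,0.0256],[0.09,-0.19,-0.04],G],
```

```bash
python3 -m crank '[[[0.001,0,0.026],[0.1,-0.2,0],0.085],[[0.001,0,0.026],[0.1,-0.2,0],0.07],[[0.001,0,0.026],[0.1,-0.2,0],0.06],[[0.001,0,0.026],[0.1,-0.2,0],0.06],[[0,0,0],[0,0,0],0.06]]' 90
python3 - <<'E'
from h import *
np.set_printoptions(precision=4,suppress=True)
u,a=nest_axes(); k=F+.092*a
o,p,M=state(); print(p,M.T@(k+.001*a-p),o["contact_force"])
s=snap("wrist",6);s=snap("side",6)
a=cv2.imread("pics/side6.png"); cv2.imwrite("pics/z8.png",cv2.resize(a[230:400,300:460],None,fx=3.4,fy=3.4))
E
```

```text
t: 7.32
eef_pos: [0.5505, -0.2556, 0.1598]
tool_rot: [-0.216, 0.087, 0.972, 0.019]
contact_force: [0.6, -0.9, 0.7]
gripper_width: 0.706
[ 0.5505 -0.2556  0.1598] [-0.001  -0.0034  0.0001] [ 0.6491 -0.8718  0.7164]
```

View pics/wrist6.png

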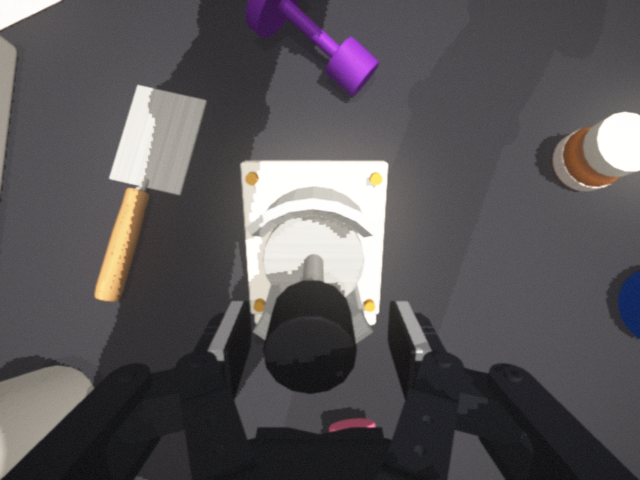

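View pics/z8.png

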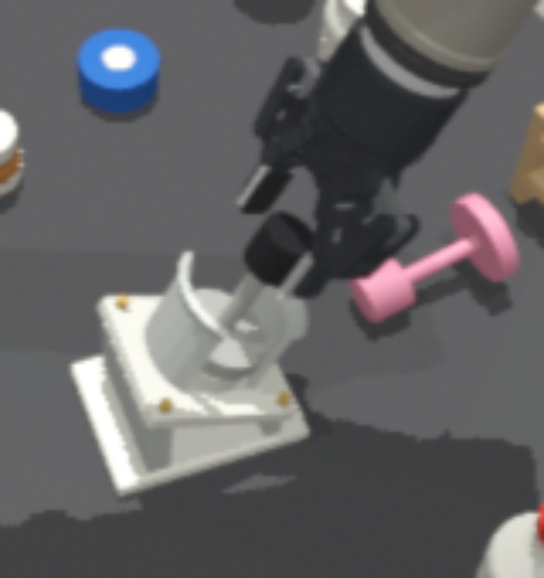

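```bash
python3 -m crank '[[[-0.001,-0.0034,0],[0,0,0],0.05],[[0,0,0],[0,0,0],0.03],[[0,0,0],[0,0,0],0.03],[[0,0,0],[0,0,0],0.03],[[0,0,0],[0,0,0],0.03]]' 90
python3 - <<'E'
from h import *
np.set_printoptions(precision=4,suppress=True)
u,a=nest_axes(); k=F+.092*a
o,p,M=state(); print(p,M,M.T@(k-p),o["contact_force"],o["torque"])
s=snap("wrist",7);s=snap("side",7)
a=cv2.imread("pics/side7.png"); cv2.imwrite("pics/z9.png",cv2.resize(a[230:400,300:460],None,fx=3.4,fy=3.4))
E
```

```text
t: 8.05
eef_pos: [0.5529, -0.2615, 0.1615]
tool_rot: [-0.213, 0.088, 0.973, 0.018]
contact_force: [2.3, 1.9, 5.1]
gripper_width: 0.393
[ 0.5529 -0.2615  0.1615] [[-0.8936  0.1796 -0.4114]
 [ 0.164   0.9837  0.0733]
 [ 0.4178 -0.0019 -0.9085]] [0.0014 0.002  0.0041] [2.3072 1.8502 5.1435] [-0.0148 -0.3024 -0.0126]
```

View pics/z9.png

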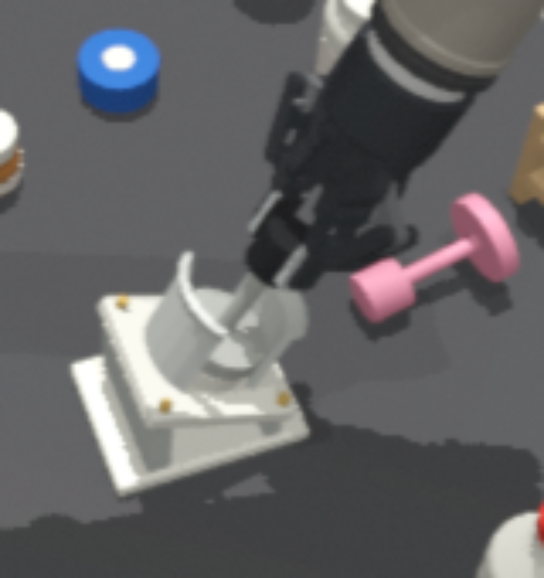

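View pics/wrist7.png

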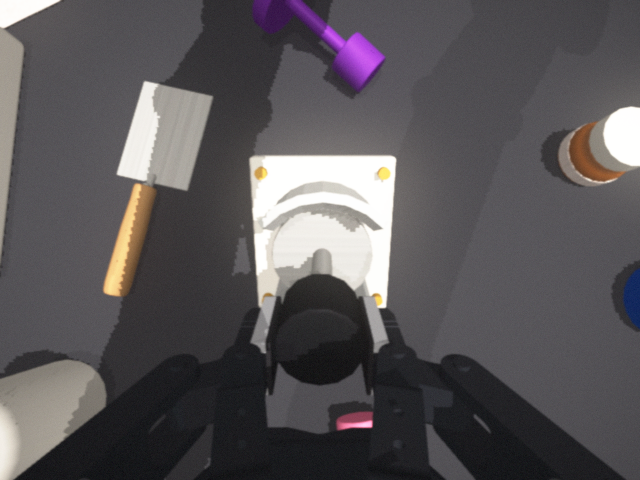

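```bash
python3 -m crank '[[[0,0,-0.01],[0,0,0],0.03],[[0,0,-0.02],[0,0,0],0.03],[[0,0,-0.02],[0,0,0],0.03],[[0,0,-0.025],[0,0,0],0.03],[[0,0,-0.025],[0,0,0],0.03],[[0,0,0],[0,0,0],0.03]]'
python3 - <<'E'
from h import *
np.set_printoptions(precision=4,suppress=True)
o,p,M=state(); print(p,M,o["contact_force"],o["torque"])
s=snap("wrist",8)
E
```

```text
t: 8.9
eef_pos: [0.5944, -0.2692, 0.2523]
tool_rot: [-0.213, 0.088, 0.973, 0.018]
contact_force: [0.0, -0.3, -3.4]
gripper_width: 0.391
[ 0.5944 -0.2692  0.2523] [[-0.894   0.1796 -0.4104]
 [ 0.1642  0.9837  0.0727]
 [ 0.4168 -0.0024 -0.909 ]] [ 0.0373 -0.2532 -3.3637] [-0.1436 -0.8116  0.0158]
```

View pics/wrist8.png

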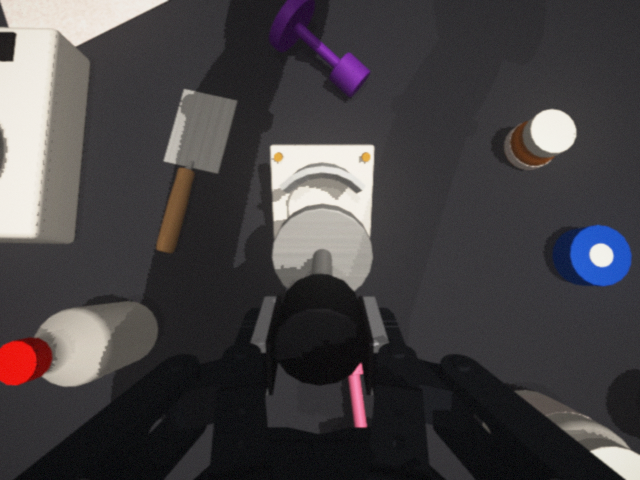

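Run:
```python
from h import *
plan(np.array([.475,.2455,.26]),down(.027),18)
```

```text
[[0.0108,0.0269,0.0044],[0.14,-1.37,-0.65],G],
[[0.0106,0.0271,0.0040],[0.14,-1.37,-0.65],G],
[[0.0103,0.0272,0.0037],[0.14,-1.37,-0.65],G],
[[0.0101,0.0273,0.0034],[0.14,-1.37,-0.65],G],
[[0.0099,0.0274,0.0031],[0.14,-1.37,-0.65],G],
[[0.0096,0.0275,0.0028],[0.14,-1.37,-0.65],G],
[[0.0094,0.0277,0.0025],[0.14,-1.37,-0.65],G],
[[0.0091,0.0278,0.0022],[0.14,-1.37,-0.65],G],
[[0.0089,0.0279,0.0019],[0.14,-1.37,-0.65],G],
[[0.0086,0.0280,0.0017],[0.14,-1.37,-0.65],G],
[[0.0083,0.0281,0.0014],[0.14,-1.37,-0.65],G],
[[0.0080,0.0282,0.0011],[0.14,-1.37,-0.65],G],
[[0.0077,0.0283,0.0009],[0.14,-1.37,-0.65],G],
[[0.0074,0.0284,0.0006],[0.14,-1.37,-0.65],G],
[[0.0071,0.0284,0.0004],[0.14,-1.37,-0.65],G],
[[0.0068,0.0285,0.0002],[0.14,-1.37,-0.65],G],
[[0.0065,0.0286,-0.0001],[0.14,-1.37,-0.65],G],
[[0.0061,0.0287,-0.0003],[0.14,-1.37,-0.65],G],
```

```bash
python3 -m crank '[[[0.005,0.013,0],[0.1,-0.7,-0.4],0.03],[[0.010,0.027,0.004],[0.1,-1.4,-0.6],0.03],[[0.010,0.027,0.004],[0.1,-1.4,-0.6],0.03],[[0.010,0.027,0.004],[0.1,-1.4,-0.6],0.03],[[0.010,0.027,0.003],[0.1,-1.4,-0.7],0.03],[[0.010,0.027,0.003],[0.1,-1.4,-0.7],0.03],[[0.010,0.028,0.003],[0.1,-1.4,-0.6],0.03],[[0.009,0.028,0.003],[0.2,-1.4,-0.6],0.03],[[0.009,0.028,0.002],[0.2,-1.4,-0.7],0.03],[[0.009,0.028,0.002],[0.2,-1.4,-0.7],0.03]]'; python3 -m crank '[[[0.009,0.028,0.002],[0.1,-1.4,-0.6],0.03],[[0.008,0.028,0.001],[0.1,-1.4,-0.7],0.03],[[0.008,0.028,0.001],[0.2,-1.4,-0.7],0.03],[[0.008,0.028,0.001],[0.1,-1.4,-0.6],0.03],[[0.007,0.028,0],[0.2,-1.4,-0.6],0.03],[[0.007,0.028,0],[0.1,-1.3,-0.6],0.03],[[0.007,0.028,0],[0.1,-1.3,-0.6],0.03]]'
python3 - <<'E'
from h import *
plan(np.array([.475,.2455,.24]),down(.027),2)
E
```

```text
t: 10.2
eef_pos: [0.5304, 0.0035, 0.2558]
tool_rot: [-0.1, 0.034, 0.994, 0.009]
contact_force: [-0.4, 0.5, -2.7]
gripper_width: 0.395
t: 11.08
eef_pos: [0.483, 0.2005, 0.2595]
tool_rot: [-0.017, -0.004, 1.0, 0.001]
contact_force: [-0.0, 0.5, -3.2]
gripper_width: 0.396
[[0.0035,0.0225,0.0099],[0.09,-0.96,-0.54],G],
[[0.0034,0.0225,0.0098],[0.09,-0.96,-0.54],G],
```

```bash
python3 -m crank '[[[0.0035,0.0225,0.01],[0.1,-1,-0.5],0.03],[[0.0035,0.0225,0.010],[0.1,-1,-0.5],0.03],[[0,0,0],[0,0,0],0.03],[[0,0,0],[0,0,0],0.03]]'
python3 - <<'E'
from h import *
np.set_printoptions(precision=4,suppress=True)
o,p,M=state(); print(p,M)
s=snap("wrist",9);s=snap("side",9);s=snap("scene",9)
a=cv2.imread("pics/side9.png"); cv2.imwrite("pics/z10.png",cv2.resize(a[80:240,230:390],None,fx=3.6,fy=3.6,interpolation=cv2.INTER_CUBIC))
a=cv2.imread("pics/scene9.png"); cv2.imwrite("pics/z11.png",cv2.resize(a[120:280,360:520],None,fx=3.6,fy=3.6,interpolation=cv2.INTER_CUBIC))
E
```

```text
t: 11.58
eef_pos: [0.4766, 0.2438, 0.2403]
tool_rot: [0.001, -0.012, 1.0, -0.0]
contact_force: [0.7, -1.0, -3.4]
gripper_width: 0.396
[0.4766 0.2438 0.2403] [[-0.9997 -0.024   0.0016]
 [-0.024   0.9997 -0.0007]
 [-0.0016 -0.0007 -1.    ]]
```

View pics/wrist9.png

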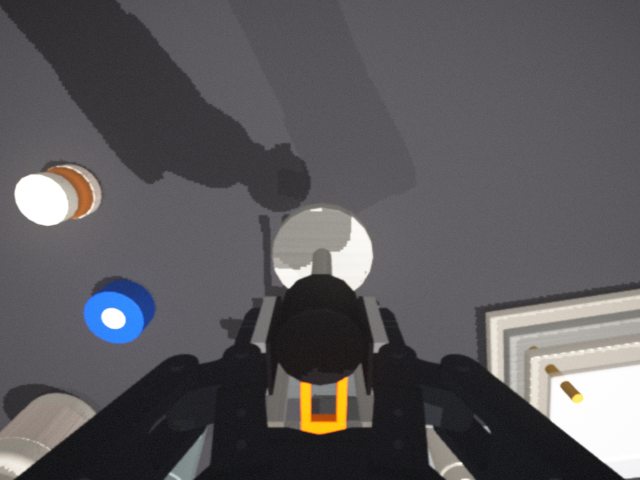

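View pics/z10.png

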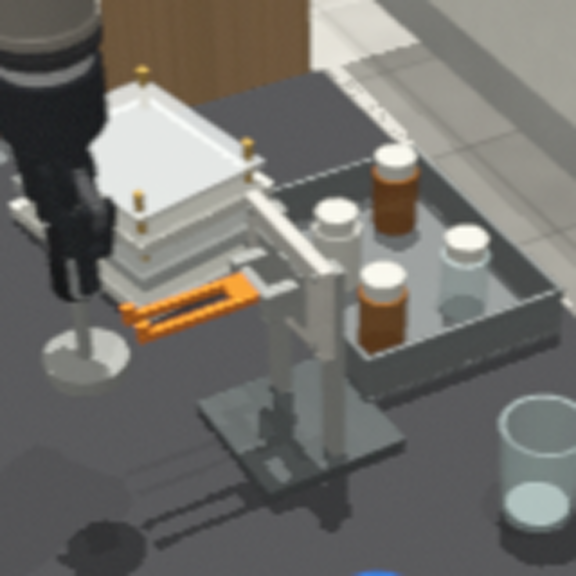

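View pics/z11.png

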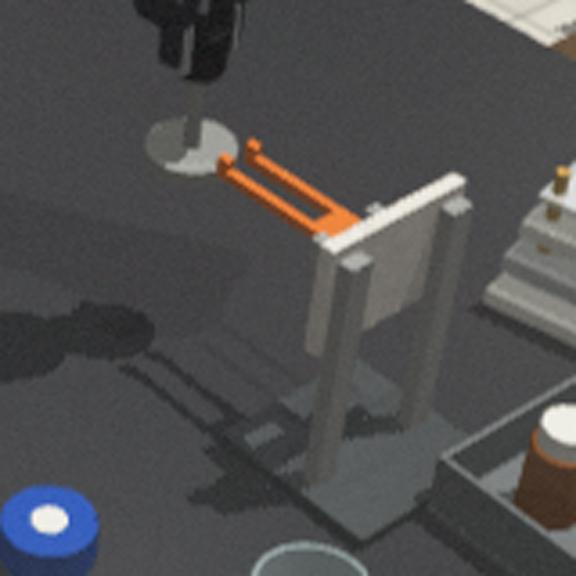

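```bash
python3 -m crank '[[[0,0.0014,0.016],[0,0,0],0.03],[[0,0,0.015],[0,0,0],0.03],[[-0.012,0,0],[0,0,0],0.03],[[-0.016,0,0],[0,0,0],0.03],[[0,0,0],[0,0,0],0.03]]'
python3 - <<'E'
from h import *
np.set_printoptions(precision=4,suppress=True)
o,p,M=state(); print(p,M)
s=snap("wrist",10);s=snap("side",10);s=snap("scene",10)
a=cv2.imread("pics/side10.png")[80:240,230:390]
b=cv2.imread("pics/scene10.png")[120:280,360:520]; cv2.imwrite("pics/z11.png",cv2.resize(np.hstack([a,b]),None,fx=2.5,fy=2.5,interpolation=cv2.INTER_CUBIC))
E
```

```text
t: 12.35
eef_pos: [0.5078, 0.2466, 0.2102]
tool_rot: [0.002, -0.011, 1.0, 0.0]
contact_force: [0.4, -1.1, -3.2]
gripper_width: 0.396
[0.5078 0.2466 0.2102] [[-0.9997 -0.0222  0.0048]
 [-0.0222  0.9998  0.0008]
 [-0.0048  0.0007 -1.    ]]
```

View pics/wrist10.png

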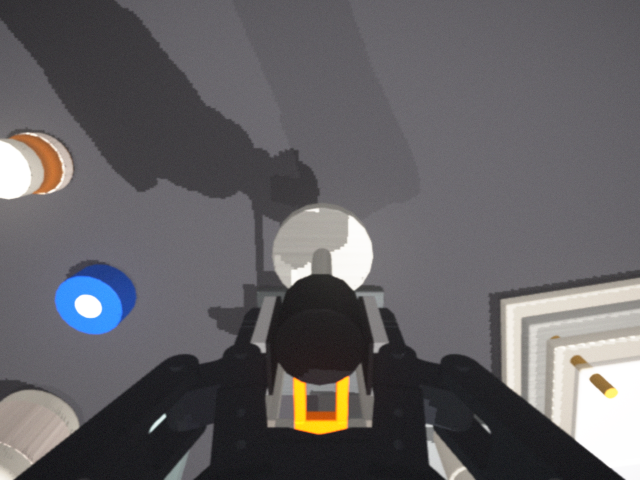

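View pics/z11.png

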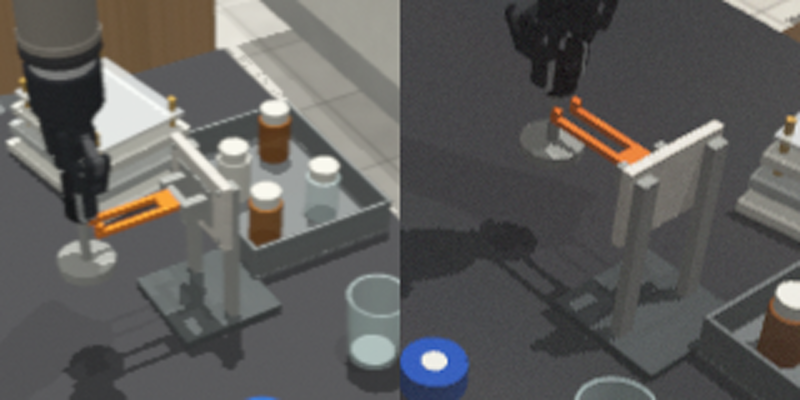

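```bash
python3 -m crank '[[[-0.013,0,0],[0,0,0],0.03],[[-0.02,0,0],[0,0,0],0.03],[[-0.02,0,0],[0,0,0],0.03],[[0,0,0],[0,0,0],0.03]]'
python3 - <<'E'
from h import *
np.set_printoptions(precision=4,suppress=True)
o,p,M=state(); print(p,M)
s=snap("wrist",11);s=snap("side",11);s=snap("scene",11)
a=cv2.imread("pics/side11.png")[80:240,230:390]
b=cv2.imread("pics/scene11.png")[120:280,360:520]; cv2.imwrite("pics/z12.png",cv2.resize(np.hstack([a,b]),None,fx=2.5,fy=2.5,interpolation=cv2.INTER_CUBIC))
E
```

```text
t: 13.0
eef_pos: [0.5602, 0.2477, 0.21]
tool_rot: [0.002, -0.011, 1.0, 0.0]
contact_force: [-0.2, 0.5, -3.3]
gripper_width: 0.393
[0.5602 0.2477 0.21  ] [[-0.9997 -0.0227  0.0042]
 [-0.0227  0.9997  0.0004]
 [-0.0042  0.0003 -1.    ]]
```

View pics/z12.png

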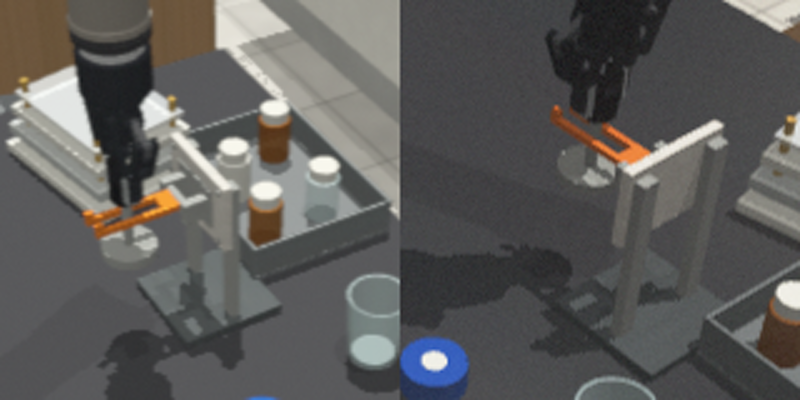

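View pics/wrist11.png

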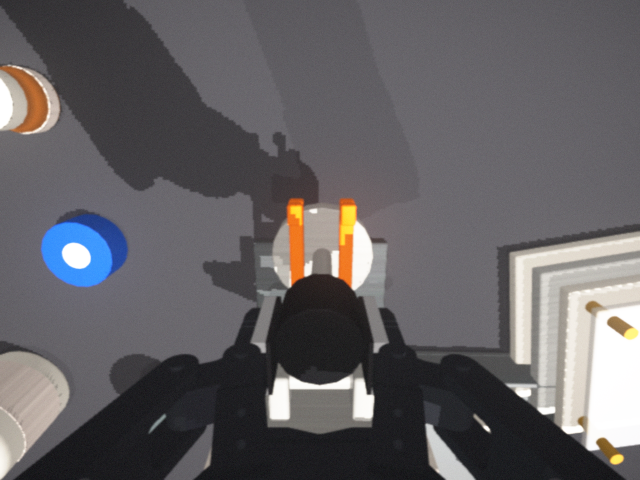

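Stem (col 321) is centred between the prongs (cols 296 and 347), with no contact force. Lowering now.

```bash
python3 -m crank '[[[0,0,0.012],[0,0,0],0.03],[[0,0,0.007],[0,0,0],0.03],[[0,0,0],[0,0,0],0.03]]'
```

```text
t: 13.52
eef_pos: [0.558, 0.248, 0.1902]
tool_rot: [0.001, -0.012, 1.0, -0.0]
contact_force: [0.1, -0.8, -3.3]
gripper_width: 0.388
```

```bash
python3 -m crank '[[[0,0,0.002],[0,0,0],0.03],[[0,0,0],[0,0,0],0.03]]';python3 -m crank '[[[0,0,0.001],[0,0,0],0.03],[[0,0,0],[0,0,0],0.03]]'
```

```text
t: 13.78
eef_pos: [0.5585, 0.2482, 0.1895]
tool_rot: [0.001, -0.012, 1.0, 0.0]
contact_force: [-1.7, -0.9, 2.7]
gripper_width: 0.391
t: 14.02
eef_pos: [0.5586, 0.2481, 0.1893]
tool_rot: [0.002, -0.012, 1.0, 0.001]
contact_force: [-4.9, -1.2, 10.3]
gripper_width: 0.394
```

```bash
python3 -m crank '[[[0,0,-0.001],[0,0,0],0.03],[[0,0,0],[0,0,0],0.06],[[0,0,0],[0,0,0],0.06],[[0,0,0],[0,0,0],0.065]]'
python3 - <<'E'
from h import *
np.set_printoptions(precision=4,suppress=True)
o,p,M=state(); print(p,M)
s=snap("wrist",12);s=snap("side",12);s=snap("scene",12)
a=cv2.imread("pics/side12.png")[80:240,230:390]
b=cv2.imread("pics/scene12.png")[120:280,360:520]; cv2.imwrite("pics/z13.png",cv2.resize(np.hstack([a,b]),None,fx=2.5,fy=2.5,interpolation=cv2.INTER_CUBIC))
E
```

```text
t: 14.52
eef_pos: [0.5587, 0.2481, 0.1888]
tool_rot: [0.002, -0.012, 1.0, 0.0]
contact_force: [0.1, -0.1, 0.1]
gripper_width: 0.761
[0.5587 0.2481 0.1888] [[-0.9997 -0.0239  0.003 ]
 [-0.0239  0.9997  0.0004]
 [-0.003   0.0004 -1.    ]]
```

View pics/z13.png

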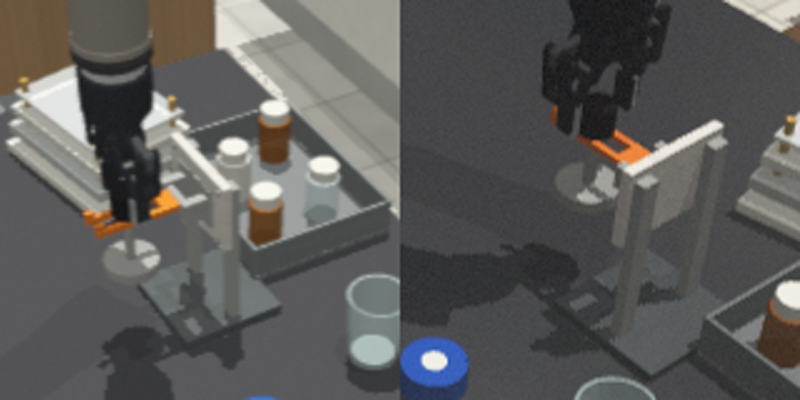

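View pics/wrist12.png

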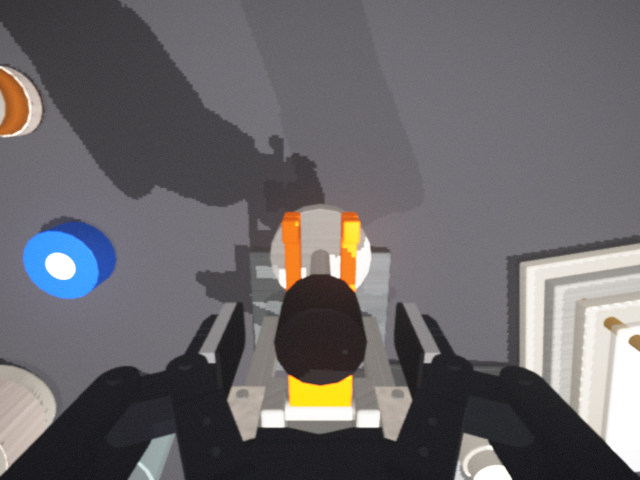

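```bash
python3 -m crank '[[[0,0,-0.02],[0,0,0],0.07],[[0,0,-0.035],[0,0,0],0.085],[[0,0,-0.035],[0,0,0],0.085]]'
python3 - <<'E'
from h import *
s=load("wrist",1);H=hsv(s)
def sp(s):
    H=hsv(s); m=(abs(H[...,0].astype(int)-112)<14)&(H[...,1]>120)&(H[...,2]>50)
    P=cloud(s);
    st,c,l=blob(m)[0]; m=l&(abs(P[...,2]-.03)<.006)
    f=cv2.morphologyEx(m.astype(np.uint8),cv2.MORPH_OPEN,np.ones((3,3)))
    cnt,_=cv2.findContours(f,cv2.RETR_EXTERNAL,cv2.CHAIN_APPROX_NONE); c=max(cnt,key=cv2.contourArea)
    pts=np.array([plane(s,*q[0],.03)[:2] for q in c]); return cv2.minEnclosingCircle(pts.astype(np.float32))
for n,i in(("wrist",1),("wrist",4),("wrist",5),("scene",0),("side",0),("scene",12),("side",12)): print(n,i,sp(load(n,i)))
plan([.604,.023,.16],down(-.08),9)
E
```

```text
t: 15.05
eef_pos: [0.5582, 0.2479, 0.2797]
tool_rot: [0.001, -0.012, 1.0, 0.0]
contact_force: [0.7, -0.1, -0.2]
gripper_width: 0.994
wrist 1 ((0.6017435789108276, 0.02780023030936718), 0.03304659575223923)
wrist 4 ((0.6008055210113525, 0.027697501704096794), 0.03326168656349182)
wrist 5 ((0.6011921167373657, 0.023583613336086273), 0.03365011140704155)
scene 0 ((0.6069656610488892, 0.021486638113856316), 0.03267987444996834)
side 0 ((0.6016883850097656, 0.02297942340373993), 0.0331345871090889)
scene 12 ((0.6075096130371094, 0.021701548248529434), 0.03289913386106491)
side 12 ((0.6015051603317261, 0.02316153608262539), 0.033104993402957916)
[[-0.0045,-0.0251,0.0133],[0.00,0.02,0.66],G],
[[-0.0048,-0.0250,0.0133],[0.00,0.02,0.66],G],
[[-0.0050,-0.0250,0.0133],[0.00,0.02,0.66],G],
[[-0.0053,-0.0249,0.0133],[0.00,0.02,0.66],G],
[[-0.0056,-0.0249,0.0133],[0.00,0.02,0.66],G],
[[-0.0059,-0.0248,0.0133],[0.00,0.02,0.66],G],
[[-0.0062,-0.0247,0.0133],[0.00,0.02,0.66],G],
[[-0.0065,-0.0247,0.0133],[0.00,0.02,0.66],G],
[[-0.0068,-0.0246,0.0133],[0.00,0.02,0.66],G],
```

```bash
python3 -m crank '[[[-0.004,-0.025,0],[0,0,0.7],0.085],[[-0.005,-0.025,0],[0,0,0.7],0.085],[[-0.005,-0.025,0.01],[0,0,0.7],0.085],[[-0.005,-0.025,0.015],[0,0,0.6],0.085],[[-0.006,-0.025,0.018],[0,0,0.6],0.085],[[-0.006,-0.025,0.018],[0,0,0.6],0.085],[[-0.006,-0.025,0.018],[0,0,0.7],0.085],[[-0.007,-0.025,0.02],[0,0,0.7],0.085],[[-0.007,-0.025,0.02],[0,0,0.7],0.085],[[0,0,0],[0,0,0],0.085]]'
python3 - <<'E'
from h import *
s=snap("wrist",13);o,p,M=state();print(p,M.round(4))
H=hsv(s); m=(abs(H[...,0].astype(int)-112)<14)&(H[...,1]>120)&(H[...,2]>50)
st,c,l=blob(m)[0]; P=cloud(s); m=l&(abs(P[...,2]-.03)<.006); print(st,c)
cnt,_=cv2.findContours(m.astype(np.uint8),cv2.RETR_EXTERNAL,cv2.CHAIN_APPROX_NONE); c=max(cnt,key=cv2.contourArea)
pts=np.array([plane(s,*q[0],.03)[:2] for q in c]); print(cv2.minEnclosingCircle(pts.astype(np.float32)))
E
```

```text
t: 16.3
eef_pos: [0.6024, 0.0172, 0.1569]
tool_rot: [-0.001, 0.043, 0.999, -0.001]
contact_force: [-0.4, 0.4, -0.0]
gripper_width: 0.996
[0.60317294 0.01951733 0.1580874 ] [[-9.965e-01  8.410e-02 -8.000e-04]
 [ 8.410e-02  9.965e-01 -8.000e-04]
 [ 7.000e-04 -8.000e-04 -1.000e+00]]
[288, 186, 86, 88, 5023] [330.4, 229.3]
((0.6010876297950745, 0.026096295565366745), 0.032280758023262024)
```

View pics/wrist13.png

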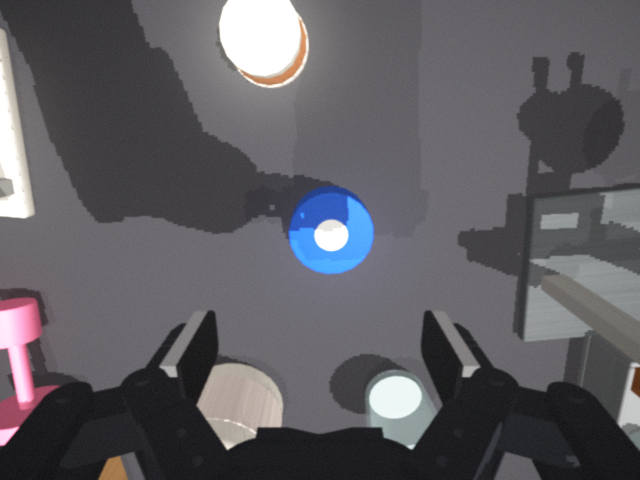

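Run:
```python
from h import *
_,p,M=state(); print(M.T@(np.array([.6012,.0242,.016])-p))
```

```text
[0.00226268 0.00462068 0.14208511]
```

```bash
python3 -m crank '[[[0.0011,0.0023,0.03],[0,0,0],0.085],[[0.0011,0.0023,0.035],[0,0,0],0.085],[[0,0,0.035],[0,0,0],0.085],[[0,0,0],[0,0,0],0.085],[[0,0,0],[0,0,0],0.085]]' 50
python3 - <<'E'
from h import *
s=snap("wrist",14);o,p,M=state();print(p,M.round(4))
print(M.T@(np.array([.6012,.0242,.016])-p))
E
```

```text
t: 16.98
eef_pos: [0.6038, 0.027, 0.0612]
tool_rot: [0.002, 0.04, 0.999, 0.0]
contact_force: [-0.2, 0.2, 0.4]
gripper_width: 0.995
[0.6041354  0.02694326 0.0616082 ] [[-9.967e-01  8.040e-02  5.400e-03]
 [ 8.040e-02  9.968e-01  9.000e-04]
 [-5.300e-03  1.300e-03 -1.000e+00]]
[ 0.0029467  -0.00303043  0.04558929]
```

View pics/wrist14.png

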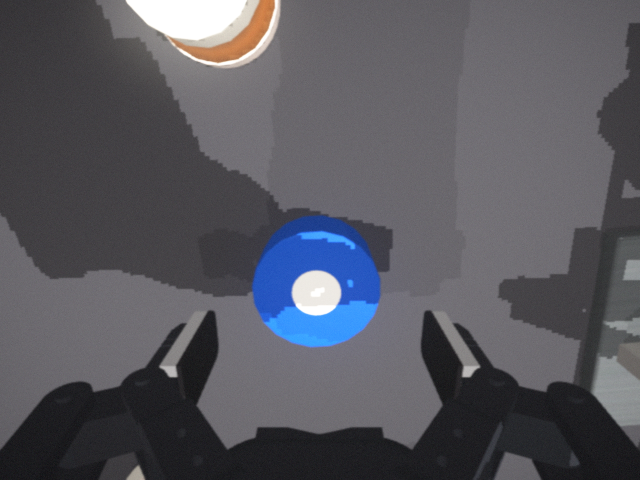

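```bash
python3 -m crank '[[[0.0015,-0.001,0.022],[0,0.3,0],0.085],[[0.0015,-0.001,0.023],[0,0,0],0.085],[[0,0,0],[0,0,0],0.085],[[0,0,0],[0,0,0],0.06],[[0,0,0],[0,0,0],0.06],[[0,0,0],[0,0,0],0.06],[[0,0,0],[0,0,0],0.06]]' 50
python3 - <<'E'
from h import *
s=snap("wrist",15);o,p,M=state();print(p,M.round(4))
s=snap("side",15)
a=cv2.imread("pics/side15.png"); cv2.imwrite("pics/z14.png",cv2.resize(a[180:300,260:420],None,fx=4,fy=4))
E
```

```text
t: 17.9
eef_pos: [0.6008, 0.0249, 0.016]
tool_rot: [-0.0, 0.04, 0.999, 0.001]
contact_force: [-0.5, -0.3, 5.9]
gripper_width: 0.733
[0.60079233 0.02491408 0.0160495 ] [[-9.967e-01  8.080e-02 -3.000e-04]
 [ 8.080e-02  9.967e-01  1.100e-03]
 [ 4.000e-04  1.100e-03 -1.000e+00]]
```

View pics/wrist15.png

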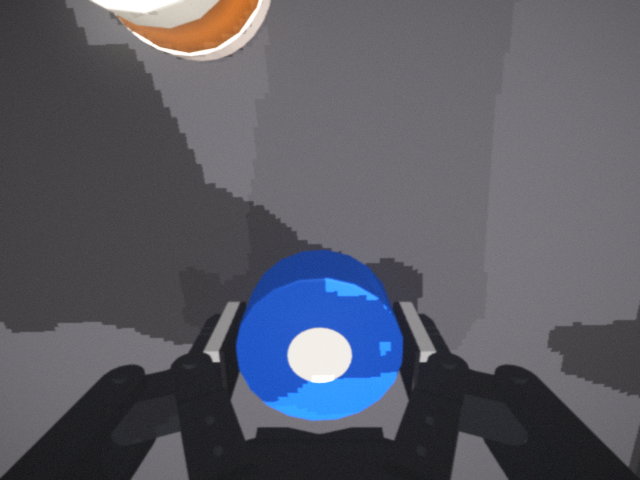

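View pics/z14.png

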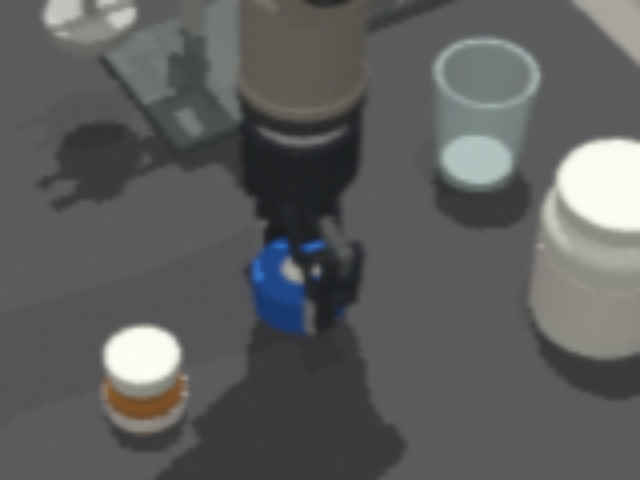

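Run:
```python
from h import *
s=load("wrist",15);_,p,M=state()
H=hsv(s)
P=cloud(s)
b=((abs(H[...,0].astype(int)-112)<14)&(H[...,1]>120))|((H[...,1]<60)&(H[...,2]>180)); m=np.zeros_like(b); m[240:425,235:410]=b[240:425,235:410]
m&=abs(P[...,2]-.03)<.005
st,c,l=blob(m)[0]; cnt,_=cv2.findContours(l.astype(np.uint8),cv2.RETR_EXTERNAL,cv2.CHAIN_APPROX_NONE); c=max(cnt,key=cv2.contourArea)
pts=np.array([plane(s,*q[0],.03)[:2] for q in c]); (x,r)=cv2.minEnclosingCircle(pts.astype(np.float32)); print(st,x,r, M.T@(np.array([*x,.015])-p))
u,a=nest_axes(); t=F+.16*a
print(t); plan(t,nestR(),11,p+[0,0,.15],M)
```

```text
[235, 272, 169, 148, 19338] (0.6007041931152344, 0.02514687366783619) 0.03278525918722153 [0.00011649 0.00023223 0.00105502]
[ 0.57851431 -0.26417231  0.22000925]
[[-0.0001,-0.0264,-0.0049],[-0.11,2.27,0.51],G],
[[-0.0001,-0.0263,-0.0050],[-0.11,2.27,0.51],G],
[[-0.0002,-0.0263,-0.0050],[-0.11,2.27,0.51],G],
[[-0.0002,-0.0263,-0.0051],[-0.11,2.27,0.51],G],
[[-0.0002,-0.0263,-0.0052],[-0.11,2.27,0.51],G],
[[-0.0003,-0.0263,-0.0052],[-0.11,2.27,0.51],G],
[[-0.0003,-0.0263,-0.0053],[-0.11,2.27,0.51],G],
[[-0.0003,-0.0263,-0.0053],[-0.11,2.27,0.51],G],
[[-0.0004,-0.0263,-0.0054],[-0.11,2.27,0.51],G],
[[-0.0004,-0.0262,-0.0055],[-0.11,2.27,0.51],G],
[[-0.0004,-0.0262,-0.0055],[-0.11,2.27,0.51],G],
```

```bash
python3 -m crank '[[[0,0,-0.02],[0,0,0],0.06],[[0,0,-0.04],[0,0,0],0.06],[[0,0,-0.045],[0,0,0],0.06],[[0,0,-0.045],[0,0,0],0.06]]';python3 -m crank '[[[0,-0.026,-0.005],[-0.1,2.3,0.5],0.06],[[0,-0.026,-0.005],[-0.1,2.3,0.5],0.06],[[0,-0.026,-0.005],[-0.1,2.3,0.5],0.06],[[0,-0.026,-0.005],[-0.1,2.3,0.5],0.06],[[0,-0.026,-0.005],[-0.1,2.3,0.5],0.06],[[0,-0.026,-0.005],[-0.1,2.3,0.5],0.06],[[0,-0.026,-0.005],[-0.1,2.3,0.5],0.06],[[0,-0.026,-0.005],[-0.1,2.3,0.5],0.06],[[0,-0.026,-0.005],[-0.1,2.2,0.5],0.06],[[0,-0.026,-0.006],[-0.1,2.2,0.5],0.06]]'
python3 - <<'E'
from h import *
u,a=nest_axes(); plan(F+.16*a,nestR(),2)
E
```

```text
t: 18.5
eef_pos: [0.5998, 0.0247, 0.1673]
tool_rot: [-0.001, 0.04, 0.999, 0.0]
contact_force: [-0.1, -0.7, -1.2]
gripper_width: 0.728
t: 19.75
eef_pos: [0.5779, -0.2353, 0.2151]
tool_rot: [-0.199, 0.083, 0.976, 0.017]
contact_force: [0.5, -0.5, -1.5]
gripper_width: 0.732
[[-0.0015,-0.0142,-0.0033],[-0.13,1.00,0.30],G],
[[-0.0015,-0.0141,-0.0034],[-0.13,1.00,0.30],G],
```

```bash
python3 -m crank '[[[-0.0015,-0.014,-0.003],[-0.1,1,0.3],0.06],[[-0.0015,-0.014,-0.003],[-0.1,1,0.3],0.06],[[0,0,0],[0,0,0],0.06],[[0,0,0],[0,0,0],0.06]]'
cat > deck.py <<'E'
from h import *
import sys
i=sys.argv[1]
np.set_printoptions(precision=4,suppress=True)
o,p,M=state(); s=snap("wrist",i); P=cloud(s)
H=hsv(s); m=(H[...,1]>90)&(H[...,0]>12)&(H[...,0]<35)&(H[...,2]>90)
u,a=nest_axes(); c0=F-.0125*a
n=0
for st,c,l in blob(m)[:4]:
    o_,r=ray(s,*c); X=o_+r*((c0-o_)@a)/(r@a); print(st,c,X)
print(p,"R err deg",R.from_matrix(M.T@nestR()).as_rotvec(degrees=True),"tool->F",M.T@(F-p),o["contact_force"])
E
python3 deck.py 16
```

```text
t: 20.25
eef_pos: [0.5787, -0.2621, 0.218]
tool_rot: [-0.215, 0.087, 0.972, 0.019]
contact_force: [0.0, -0.0, -1.3]
gripper_width: 0.732
[134, 174, 41, 93, 1567] [154.1, 221.0] [ 0.483  -0.3893  0.063 ]
[263, 159, 10, 10, 80] [267.4, 163.6] [ 0.4574 -0.2831  0.0836]
[361, 159, 10, 10, 80] [365.6, 163.8] [ 0.4718 -0.2041  0.0837]
[268, 263, 6, 6, 21] [270.6, 265.3] [ 0.5374 -0.2989  0.0456]
[ 0.5787 -0.2621  0.218 ] R err deg [-0.0425  0.039   0.0984] tool->F [ 0.0008 -0.0019  0.1581] [ 0.0152 -0.0158 -1.3422]
```

View pics/wrist16.png

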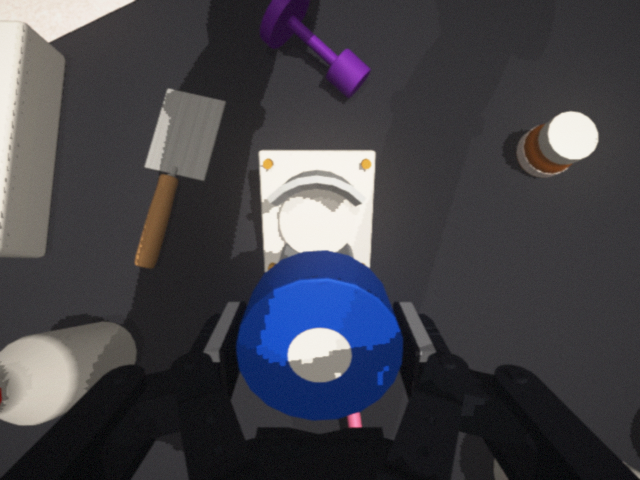

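Run:
```python
from h import *
np.set_printoptions(precision=4,suppress=True)
s=load("wrist",9); # tamper in hand, dark background
p=np.array([.4766,.2438,.2403]);M=np.array([[-0.9997,-0.024,0.0016],[-0.024,0.9997,-0.0007],[-0.0016,-0.0007,-1.]])
g=(s[0].min(-1)>95); m=np.zeros_like(g); m[200:300,262:382]=g[200:300,262:382]
st,c,l=blob(m)[0]; print(st,c)
cnt,_=cv2.findContours(l.astype(np.uint8),cv2.RETR_EXTERNAL,cv2.CHAIN_APPROX_NONE); c=max(cnt,key=cv2.contourArea)
n=M[:,2]; pl=p+n*(.0041+.078)
pts=[]
for q in c[:,0]:
    o,r=ray(s,*q); X=o+r*((pl-o)@n)/(r@n); pts.append((M.T@(X-p))[:2])
x,r=cv2.minEnclosingCircle(np.array(pts).astype(np.float32)); print("disc in tool",x,r)
pts=np.array(pts); A=np.c_[2*pts,np.ones(len(pts))]
keep=np.hypot(*(pts-x).T)>r-.0035
sol=np.linalg.lstsq(A[keep],(pts[keep]**2).sum(1),rcond=None)[0]; print(sol[:2],np.sqrt(sol[2]+sol[:2]@sol[:2]))
pg=np.array([.5529,-.2615,.1615]);Mg=np.array([[-0.8936,0.1796,-0.4114],[0.164,0.9837,0.0733],[0.4178,-0.0019,-0.9085]])
print("disc bottom centre seated", pg+Mg@np.array([sol[0],sol[1],.0041+.092]), pg+Mg@np.array([x[0],x[1],.0961]))
```

```text
[262, 200, 120, 100, 8451] [329.2, 246.2]
disc in tool (0.00216165604069829, 0.0038559073582291603) 0.04818585887551308
[0.0022 0.0037] 0.0463965089091558
disc bottom centre seated [ 0.5121 -0.2504  0.0751] [ 0.5121 -0.2503  0.0751]
```

Run:
```python
from h import *
np.set_printoptions(precision=4,suppress=True)
pg=np.array([.5529,-.2615,.1615]);Mg=np.array([[-0.8936,0.1796,-0.4114],[0.164,0.9837,0.0733],[0.4178,-0.0019,-0.9085]])
cases={9:(np.array([.4766,.2438,.2403]),np.array([[-0.9997,-0.024,0.0016],[-0.024,0.9997,-0.0007],[-0.0016,-0.0007,-1.]])),
10:(np.array([.5078,.2466,.2102]),np.array([[-0.9997,-0.0222,0.0048],[-0.0222,0.9998,0.0008],[-0.0048,0.0007,-1.]]))}
for i,(p,M) in cases.items():
    s=load("wrist",i); P=cloud(s); T=(P-p)@M
    m=np.zeros((480,640),bool); w=np.s_[195:300,260:385]; m[w]=(abs(T[...,2]-.082)<.012)[w]
    st,c,l=blob(m)[0]; print(i,st,c,np.median(T[l],0))
    cnt,_=cv2.findContours(l.astype(np.uint8),cv2.RETR_EXTERNAL,cv2.CHAIN_APPROX_NONE); c=max(cnt,key=cv2.contourArea)
    n=M[:,2]; pl=p+n*.0821; pts=[]
    for q in c[:,0]:
        if q[1]>290: continue
        o,r=ray(s,*q); X=o+r*((pl-o)@n)/(r@n); pts.append((M.T@(X-p))[:2])
    pts=np.array(pts); x,r=cv2.minEnclosingCircle(pts.astype(np.float32)); print("disc in tool",x,r)
    print("seated",pg+Mg@np.array([x[0],x[1],.0961]))
```

```text
9 [272, 203, 101, 88, 6121] [322.6, 244.1] [0.0092 0.0025 0.0821]
disc in tool (0.0029779463075101376, 0.002216423163190484) 0.03267894685268402
seated [ 0.5111 -0.2518  0.0754]
10 [272, 203, 101, 88, 6112] [322.5, 244.0] [0.0093 0.0025 0.082 ]
disc in tool (0.0030034894589334726, 0.0022692771162837744) 0.03266970440745354
seated [ 0.5111 -0.2517  0.0754]
```

```bash
sed -i 's/F=np.array(.*/F=np.array([.5112,-.253,.075])/' h.py
python3 - <<'E'
from h import *
u,a=nest_axes(); _,p,M=state(); print(M.T@(F+.07*a-p)); plan(F+.07*a,nestR(),1)
E
```

```text
[ 0.00125156 -0.00325914  0.08839147]
[[0.0013,-0.0033,0.0884],[-0.05,0.04,0.11],G],
```

```bash
python3 -m crank '[[[0.0006,-0.0016,0.03],[0,0,0.1],0.06],[[0.0006,-0.0016,0.03],[0,0,0],0.06],[[0,0,0.028],[0,0,0],0.06],[[0,0,0],[0,0,0],0.06]]'
python3 deck.py 17
python3 - <<'E'
from h import *
s=snap("side",17);s=snap("scene",17)
a=cv2.imread("pics/side17.png")[240:400,290:450]
b=cv2.imread("pics/scene17.png")[210:370,180:340]; cv2.imwrite("pics/z15.png",cv2.resize(np.hstack([a,b]),None,fx=2.5,fy=2.5,interpolation=cv2.INTER_CUBIC))
E
```

```text
t: 20.8
eef_pos: [0.5388, -0.258, 0.1375]
tool_rot: [-0.217, 0.088, 0.972, 0.02]
contact_force: [-1.0, 0.1, -0.9]
gripper_width: 0.735
[81, 195, 59, 124, 3487] [109.9, 258.4] [ 0.4811 -0.3805  0.0643]
[245, 179, 14, 15, 158] [251.5, 186.2] [ 0.4571 -0.2833  0.0835]
[383, 180, 14, 14, 153] [389.4, 186.5] [ 0.4718 -0.2039  0.0834]
[590, 147, 4, 6, 13] [591.4, 149.8] [ 0.4735 -0.0891  0.0922]
[ 0.5388 -0.258   0.1375] R err deg [-0.0185 -0.198  -0.009 ] tool->F [-0.0013 -0.      0.0685] [-0.9988  0.0966 -0.9332]
```

View pics/z15.png

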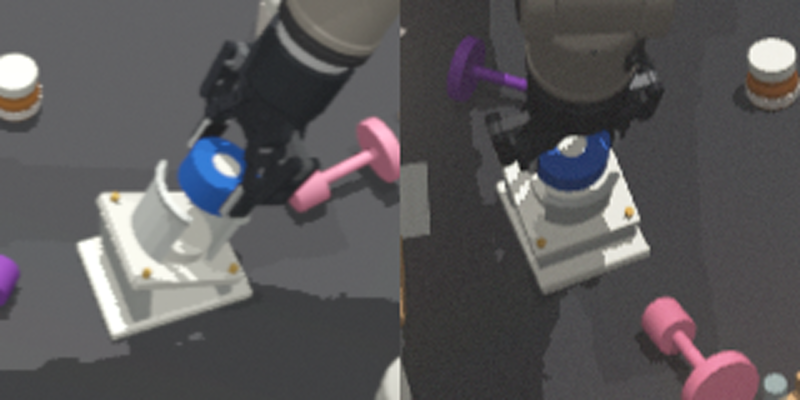

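View pics/wrist17.png

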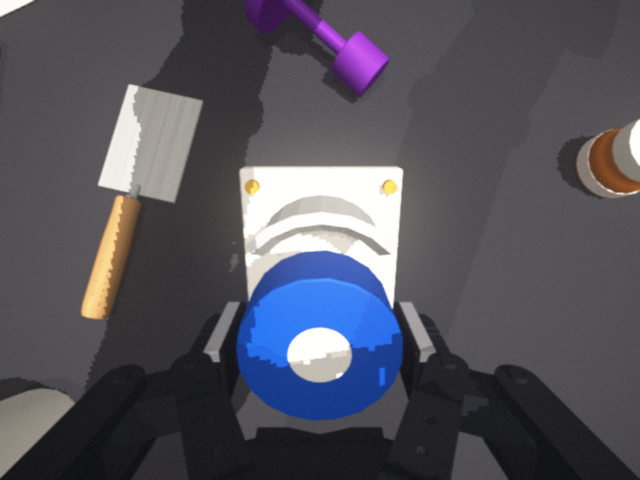

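```bash
python3 -m crank '[[[-0.001,0,0.012],[0,0,0],0.06],[[0,0,0.011],[0,0,0],0.06],[[0,0,0],[0,0,0],0.06]]'
python3 - <<'E'
from h import *
o,p,M=state(); print(M.T@(F-p),"f tool",M.T@o["contact_force"],o["torque"])
E
```

```text
t: 21.32
eef_pos: [0.5312, -0.2567, 0.1191]
tool_rot: [-0.216, 0.089, 0.972, 0.02]
contact_force: [-4.0, 4.5, -1.3]
gripper_width: 0.729
[-2.45391038e-04 -1.59264217e-05  4.85629529e-02] f tool [3.76276556 3.69685424 3.20252898] [ 0.86204421  0.56414251 -0.32031378]
```

```bash
python3 -m crank '[[[0.0015,0.001,0],[0,0,0],0.06],[[0,0,0.005],[0,0,0],0.06],[[0,0,0],[0,0,0],0.06]]'
python3 - <<'E'
from h import *
o,p,M=state(); print(M.T@(F-p),"f tool",M.T@o["contact_force"],o["torque"])
E
```

```text
t: 21.7
eef_pos: [0.5278, -0.2562, 0.113]
tool_rot: [-0.216, 0.089, 0.972, 0.019]
contact_force: [-1.8, 1.0, 0.2]
gripper_width: 0.734
[-0.0007472   0.00015006  0.04155709] f tool [1.80617141 0.62028686 0.65927607] [ 0.22325992 -0.15912647 -0.10084574]
```

```bash
python3 -m crank '[[[0.0007,0.0003,0.008],[0,0,0],0.06],[[0,0,0.008],[0,0,0],0.06],[[0,0,0],[0,0,0],0.06]]'
python3 - <<'E'
from h import *
o,p,M=state(); print(M.T@(F-p),"f tool",M.T@o["contact_force"],o["torque"])
E
```

```text
t: 22.08
eef_pos: [0.5206, -0.2548, 0.0985]
tool_rot: [-0.216, 0.089, 0.972, 0.019]
contact_force: [-0.0, -0.4, -0.4]
gripper_width: 0.734
[-0.00126957  0.00014899  0.0253936 ] f tool [-0.22499402 -0.43951747  0.31484136] [-0.12984632 -0.57467421 -0.0302868 ]
```

Free-moving at 25 mm above the floor reference, and the expected seat is at 16.

```bash
python3 -m crank '[[[0,0,0.006],[0,0,0],0.06],[[0,0,0.002],[0,0,0],0.06],[[0,0,0],[0,0,0],0.06]]'; python3 -m crank '[[[0,0,0.002],[0,0,0],0.06],[[0,0,0],[0,0,0],0.06]]'
python3 - <<'E'
from h import *
o,p,M=state(); print(M.T@(F-p),"f tool",M.T@o["contact_force"],o["torque"])
E
```

```text
t: 22.45
eef_pos: [0.5178, -0.2543, 0.0921]
tool_rot: [-0.215, 0.089, 0.972, 0.019]
contact_force: [-0.3, -0.1, -0.8]
gripper_width: 0.73
t: 22.7
eef_pos: [0.5177, -0.2543, 0.0909]
tool_rot: [-0.215, 0.089, 0.972, 0.019]
contact_force: [1.2, 0.2, 2.7]
gripper_width: 0.73
[-7.34620800e-04  9.45600019e-05  1.72275104e-02] f tool [ 0.10365233  0.42903006 -2.91218543] [-0.05195091 -0.43925968  0.01751729]
```

```bash
python3 -m crank '[[[0,0,0.001],[0,0,0],0.06],[[0,0,0],[0,0,0],0.06],[[0,0,-0.0005],[0,0,0],0.08],[[0,0,0],[0,0,0],0.08],[[0,0,0],[0,0,0],0.08]]'
python3 - <<'E'
from h import *
o,p,M=state(); print(M.T@(F-p),"f tool",M.T@o["contact_force"],o["gripper_width"])
E
python3 -m crank '[[[0,0,-0.02],[0,0,0],0.08],[[0,0,-0.03],[0,0,0],0.08],[[0,0,-0.03],[0,0,0],0.08],[[0,0,-0.03],[0,0,0],0.08],[[0,0,0],[0,0,0],0.08]]'
python3 - <<'E'
from h import *
snap("wrist",18); s=snap("side",18);s=snap("scene",18)
a=cv2.imread("pics/side18.png")[240:400,290:450]
b=cv2.imread("pics/scene18.png")[210:370,180:340]; cv2.imwrite("pics/z16.png",cv2.resize(np.hstack([a,b]),None,fx=2.5,fy=2.5,interpolation=cv2.INTER_CUBIC))
E
```

```text
t: 23.32
eef_pos: [0.5165, -0.2539, 0.0897]
tool_rot: [-0.216, 0.089, 0.972, 0.019]
contact_force: [0.1, -0.2, 0.6]
gripper_width: 0.942
[-1.33716809e-03 -1.94047739e-05  1.55676444e-02] f tool [ 0.16193792 -0.14146561 -0.6019386 ] 0.9422259752201722
t: 23.95
eef_pos: [0.564, -0.2628, 0.1913]
tool_rot: [-0.213, 0.089, 0.973, 0.018]
contact_force: [0.4, -0.6, -0.9]
gripper_width: 0.935
```

View pics/z16.png

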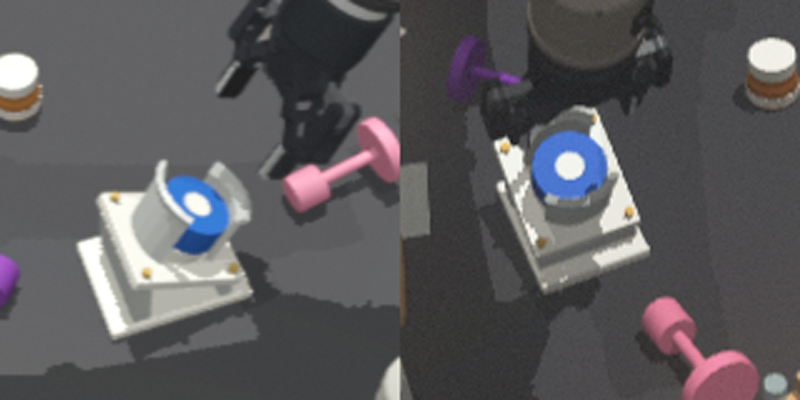

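View pics/wrist18.png

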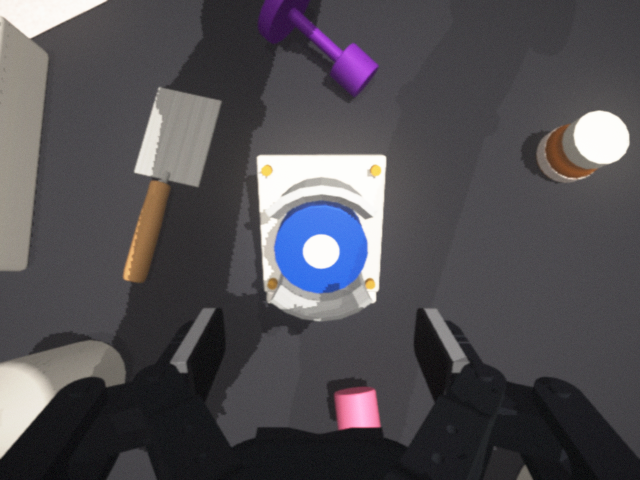

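Run:
```python
from h import *
np.set_printoptions(precision=4,suppress=True)
u,a=nest_axes()
for n in("wrist","side","scene"):
    s=load(n,18);P=cloud(s);H=hsv(s)
    m=(abs(H[...,0].astype(int)-112)<14)&(H[...,1]>120)&(H[...,2]>50)&(np.linalg.norm(P-(F+.03*a),axis=-1)<.04)
    q=P[m]; q=q[abs((q-F)@a-.03)<.006]; c=q.mean(0);w=np.linalg.svd(q-c,full_matrices=False)[2][2]; w*=np.sign(w[2]); print(n,len(q),w,"deg",np.degrees(np.arccos(w@a)),"h",np.median((q-F)@a),c)
_,p,M=state(); print(M)
mid=np.array([.53,0.0,.30])
plan(mid,down(-.06),9); print(); plan([.5587,.248,.28],down(.024),9,mid,down(-.06))
```

```text
wrist 5473 [ 0.4102 -0.0755  0.9089] deg 0.348852462077349 h 0.029717874612571752 [ 0.5228 -0.2545  0.1023]
side 284 [ 0.4073 -0.0762  0.9101] deg 0.5269309226134326 h 0.029422440612224328 [ 0.5283 -0.257   0.0991]
scene 487 [ 0.4165 -0.0715  0.9063] deg 0.2672465369656652 h 0.028618037000548817 [ 0.5258 -0.2569  0.0996]
[[-0.8907  0.1809 -0.4171]
 [ 0.1644  0.9835  0.0755]
 [ 0.4239 -0.0013 -0.9057]]
[[0.0132,0.0280,-0.0076],[0.16,-2.78,-0.77],G],
[[0.0124,0.0281,-0.0083],[0.16,-2.78,-0.77],G],
[[0.0116,0.0283,-0.0089],[0.16,-2.78,-0.77],G],
[[0.0108,0.0284,-0.0095],[0.16,-2.78,-0.77],G],
[[0.0099,0.0285,-0.0101],[0.16,-2.78,-0.77],G],
[[0.0090,0.0286,-0.0107],[0.16,-2.78,-0.77],G],
[[0.0081,0.0287,-0.0112],[0.16,-2.78,-0.77],G],
[[0.0072,0.0287,-0.0116],[0.16,-2.78,-0.77],G],
[[0.0062,0.0288,-0.0120],[0.16,-2.78,-0.77],G],

[[-0.0015,0.0277,0.0022],[0.00,0.00,-0.53],G],
[[-0.0018,0.0277,0.0022],[0.00,0.00,-0.53],G],
[[-0.0020,0.0277,0.0022],[0.00,0.00,-0.53],G],
[[-0.0023,0.0276,0.0022],[0.00,0.00,-0.53],G],
[[-0.0026,0.0276,0.0022],[0.00,0.00,-0.53],G],
[[-0.0028,0.0276,0.0022],[0.00,0.00,-0.53],G],
[[-0.0031,0.0276,0.0022],[0.00,0.00,-0.53],G],
[[-0.0033,0.0275,0.0022],[0.00,0.00,-0.53],G],
[[-0.0036,0.0275,0.0022],[0.00,0.00,-0.53],G],
```

Spacer is flat on the floor (within 0.5° in all three views, top 29–30 mm up). Next I go back to the hanging tamper.

```bash
python3 -m crank '[[[0.013,0.028,-0.008],[0.2,-2.8,-0.8],0.08],[[0.012,0.028,-0.008],[0.2,-2.8,-0.8],0.08],[[0.012,0.028,-0.009],[0.2,-2.8,-0.8],0.08],[[0.011,0.028,-0.01],[0.2,-2.8,-0.8],0.08],[[0.010,0.028,-0.01],[0.2,-2.8,-0.8],0.08],[[0.009,0.029,-0.011],[0.2,-2.8,-0.8],0.08],[[0.008,0.029,-0.011],[0.1,-2.7,-0.7],0.08],[[0.007,0.029,-0.012],[0.1,-2.7,-0.7],0.08],[[0.006,0.029,-0.012],[0.1,-2.7,-0.7],0.08]]'; python3 -m crank '[[[-0.002,0.0275,0.002],[0,0,-0.5],0.08],[[-0.002,0.0275,0.002],[0,0,-0.5],0.08],[[-0.002,0.0275,0.002],[0,0,-0.5],0.08],[[-0.002,0.0275,0.002],[0,0,-0.5],0.08],[[-0.003,0.0275,0.002],[0,0,-0.5],0.08],[[-0.003,0.0275,0.002],[0,0,-0.6],0.08],[[-0.003,0.0275,0.002],[0,0,-0.6],0.08],[[-0.003,0.0275,0.002],[0,0,-0.6],0.08]]'
python3 - <<'E'
from h import *
plan([.5587,.248,.28],down(.024),2)
E
```

```text
t: 25.22
eef_pos: [0.5293, 0.0007, 0.3006]
tool_rot: [-0.001, 0.029, 1.0, -0.0]
contact_force: [-0.2, -0.5, 0.9]
gripper_width: 0.934
t: 26.22
eef_pos: [0.5568, 0.2209, 0.2851]
tool_rot: [-0.001, -0.008, 1.0, -0.0]
contact_force: [0.4, 0.5, 1.0]
gripper_width: 0.936
[[-0.0012,0.0135,0.0026],[-0.01,-0.03,-0.20],G],
[[-0.0012,0.0135,0.0026],[-0.01,-0.03,-0.20],G],
```

```bash
python3 -m crank '[[[-0.001,0.0135,0.003],[0,0,-0.2],0.08],[[-0.001,0.0135,0.003],[0,0,-0.2],0.08],[[0,0,0],[0,0,0],0.08],[[0,0,0],[0,0,0],0.07]]'
python3 - <<'E'
from h import *
snap("wrist",19)
plan([.5587,.248,.1893],down(.024),3)
E
```

```text
t: 26.72
eef_pos: [0.5584, 0.2451, 0.2795]
tool_rot: [-0.0, -0.011, 1.0, -0.001]
contact_force: [-1.3, -0.4, -0.1]
gripper_width: 0.819
[[-0.0001,0.0010,0.0301],[-0.02,-0.01,-0.05],G],
[[-0.0001,0.0010,0.0301],[-0.02,-0.01,-0.05],G],
[[-0.0001,0.0010,0.0301],[-0.02,-0.01,-0.05],G],
```

View pics/wrist19.png

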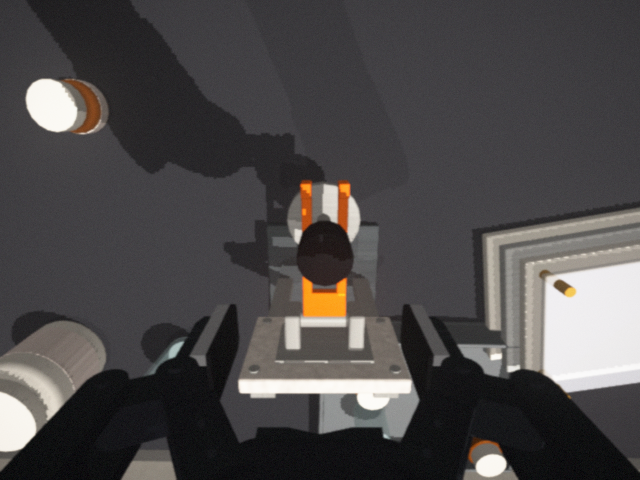

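```bash
python3 -m crank '[[[0,0.001,0.03],[0,0,0],0.065],[[0,0.001,0.03],[0,0,0],0.065],[[0,0.001,0.029],[0,0,0],0.065],[[0,0,0],[0,0,0],0.065],[[0,0,0],[0,0,0],0.065]]' 90
python3 - <<'E'
from h import *
_,p,M=state(); print(p,M.T@(np.array([.5587,.2481,.1893])-p))
snap("wrist",20)
E
```

```text
t: 27.4
eef_pos: [0.5589, 0.2489, 0.1917]
tool_rot: [0.0, -0.011, 1.0, 0.0]
contact_force: [1.4, -0.1, 0.0]
gripper_width: 0.759
[0.55885381 0.248877   0.19168878] [ 0.00017267 -0.00077375  0.00238854]
```

View pics/wrist20.png

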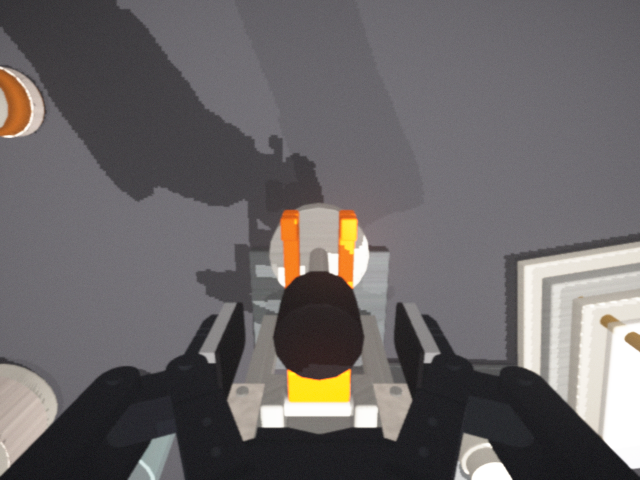

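```bash
python3 -m crank '[[[0,-0.0007,0.002],[0,0,0],0.05],[[0,0,0],[0,0,0],0.03],[[0,0,0],[0,0,0],0.03],[[0,0,0],[0,0,0],0.03],[[0,0,0],[0,0,0],0.03]]' 90
python3 -m crank '[[[0,0,-0.01],[0,0,0],0.03],[[0,0,-0.013],[0,0,0],0.03],[[0,0,0],[0,0,0],0.03]]'
```

```text
t: 28.08
eef_pos: [0.5584, 0.2485, 0.1894]
tool_rot: [0.0, -0.012, 1.0, 0.0]
contact_force: [-2.2, -0.5, 5.9]
gripper_width: 0.397
t: 28.45
eef_pos: [0.5588, 0.2488, 0.2128]
tool_rot: [0.001, -0.012, 1.0, 0.0]
contact_force: [0.1, 0.1, -3.1]
gripper_width: 0.397
```

```bash
python3 -m crank '[[[0.012,0,0],[0,0,0],0.03],[[0.02,0,0],[0,0,0],0.03],[[0.025,0,0],[0,0,0],0.03],[[0.025,0,0],[0,0,0],0.03],[[0.01,0,-0.01],[0,0,0],0.03],[[0,0,0],[0,0,0],0.03]]'
python3 - <<'E'
from h import *
np.set_printoptions(precision=4,suppress=True)
o,p,M=state(); print(p,M,o["contact_force"])
s=snap("wrist",21); P=cloud(s); T=(P-p)@M
m=np.zeros((480,640),bool); w=np.s_[195:300,260:385]; m[w]=(abs(T[...,2]-.082)<.012)[w]
st,c,l=blob(m)[0]; print(st,c,np.median(T[l],0))
cnt,_=cv2.findContours(l.astype(np.uint8),cv2.RETR_EXTERNAL,cv2.CHAIN_APPROX_NONE); c=max(cnt,key=cv2.contourArea)
n=M[:,2]; pl=p+n*.0821; pts=[]
for q in c[:,0]:
    if q[1]>290: continue
    o,r=ray(s,*q); X=o+r*((pl-o)@n)/(r@n); pts.append((M.T@(X-p))[:2])
print(cv2.minEnclosingCircle(np.array(pts).astype(np.float32)))
# depth-plane tilt of disc in tool frame
q=T[l]; q=q[abs(q[:,2]-.082)<.006]; c=q.mean(0); print("disc normal in tool",np.linalg.svd(q-c,full_matrices=False)[2][2])
Ft=F+.0013*nestR()[:,0]; pg=np.array([.5529,-.2615,.1615]);Mg=np.array([[-0.8936,0.1796,-0.4114],[0.164,0.9837,0.0733],[0.4178,-0.0019,-0.9085]])
print("Ft",Ft,"at grasp, F in tool",Mg.T@(Ft-pg))
u,a=nest_axes()
tgt=Ft+(.030+.096+.065)*a; print(tgt); plan(tgt+[0,0,.0],nestR(),18)
E
```

```text
t: 29.2
eef_pos: [0.4663, 0.2468, 0.2226]
tool_rot: [0.001, -0.012, 1.0, 0.0]
contact_force: [0.4, -0.6, -3.7]
gripper_width: 0.394
[0.4663 0.2468 0.2226] [[-0.9997 -0.024   0.001 ]
 [-0.024   0.9997  0.0009]
 [-0.001   0.0009 -1.    ]] [ 0.3673 -0.588  -3.6621]
[270, 205, 100, 86, 6015] [319.5, 245.5] [0.0081 0.     0.0824]
((0.0017129050102084875, 0.0004216220404487103), 0.032480936497449875)
disc normal in tool [ 0.0116 -0.0001 -0.9999]
Ft [ 0.51   -0.2528  0.0755] at grasp, F in tool [0.0038 0.001  0.0964]
[ 0.5894 -0.2673  0.2487]
[[-0.0061,-0.0287,-0.0015],[-0.14,1.39,0.64],G],
[[-0.0064,-0.0286,-0.0017],[-0.14,1.39,0.64],G],
[[-0.0067,-0.0286,-0.0019],[-0.14,1.39,0.64],G],
[[-0.0070,-0.0285,-0.0022],[-0.14,1.39,0.64],G],
[[-0.0072,-0.0284,-0.0024],[-0.14,1.39,0.64],G],
[[-0.0075,-0.0283,-0.0026],[-0.14,1.39,0.64],G],
[[-0.0077,-0.0282,-0.0029],[-0.14,1.39,0.64],G],
[[-0.0080,-0.0281,-0.0032],[-0.14,1.39,0.64],G],
[[-0.0082,-0.0280,-0.0034],[-0.14,1.39,0.64],G],
[[-0.0084,-0.0279,-0.0037],[-0.14,1.39,0.64],G],
[[-0.0087,-0.0278,-0.0040],[-0.14,1.39,0.64],G],
[[-0.0089,-0.0277,-0.0043],[-0.14,1.39,0.64],G],
[[-0.0091,-0.0276,-0.0045],[-0.14,1.39,0.64],G],
[[-0.0093,-0.0275,-0.0048],[-0.14,1.39,0.64],G],
[[-0.0095,-0.0274,-0.0051],[-0.14,1.39,0.64],G],
[[-0.0096,-0.0272,-0.0054],[-0.14,1.39,0.64],G],
[[-0.0098,-0.0271,-0.0057],[-0.14,1.39,0.64],G],
[[-0.0100,-0.0270,-0.0060],[-0.14,1.39,0.64],G],
```

View pics/wrist21.png

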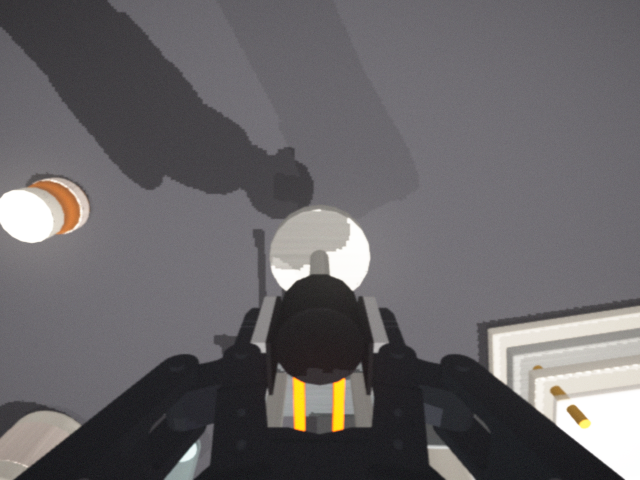

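```bash
python3 -m crank '[[[-0.003,-0.014,-0.005],[-0.1,0.7,0.3],0.03],[[-0.006,-0.0285,-0.005],[-0.1,1.4,0.6],0.03],[[-0.0065,-0.0285,-0.005],[-0.1,1.4,0.6],0.03],[[-0.007,-0.0285,-0.003],[-0.1,1.4,0.6],0.03],[[-0.007,-0.0285,-0.003],[-0.1,1.4,0.6],0.03],[[-0.0075,-0.0285,-0.003],[-0.1,1.4,0.6],0.03],[[-0.0075,-0.028,-0.003],[-0.1,1.4,0.6],0.03],[[-0.008,-0.028,-0.003],[-0.1,1.4,0.6],0.03],[[-0.008,-0.028,-0.003],[-0.2,1.4,0.7],0.03],[[-0.0085,-0.028,-0.003],[-0.2,1.4,0.7],0.03]]';python3 -m crank '[[[-0.0085,-0.028,-0.004],[-0.1,1.4,0.6],0.03],[[-0.009,-0.028,-0.004],[-0.1,1.4,0.7],0.03],[[-0.009,-0.0275,-0.004],[-0.1,1.4,0.7],0.03],[[-0.009,-0.0275,-0.004],[-0.2,1.4,0.7],0.03],[[-0.0095,-0.027,-0.004],[-0.2,1.4,0.6],0.03],[[-0.0095,-0.027,-0.005],[-0.2,1.4,0.6],0.03],[[-0.005,-0.02,-0.003],[-0.1,1,0.5],0.03],[[0,0,0],[0,0,0],0.03]]'
cat > ins.py <<'E'
from h import *
import sys
np.set_printoptions(precision=4,suppress=True)
Ft=np.array([.5100,-.2528,.0755]); u,a=nest_axes(); N=nestR(); off=np.array([.0019,.0004,.096])
o,p,M=state()
t=Ft+(.030+float(sys.argv[1]))*a-N@off
print("move tool",M.T@(t-p),"turn",R.from_matrix(M.T@N).as_rotvec(degrees=True),"now h",(p+M@off-Ft)@a-.03,"f",M.T@o["contact_force"],o["torque"])
E
python3 ins.py 0.065
```

```text
t: 30.5
eef_pos: [0.5325, -0.0266, 0.2485]
tool_rot: [-0.116, 0.041, 0.992, 0.009]
contact_force: [0.2, 0.0, -3.3]
gripper_width: 0.395
t: 31.5
eef_pos: [0.5748, -0.2192, 0.2559]
tool_rot: [-0.197, 0.081, 0.977, 0.016]
contact_force: [-0.1, -0.6, -4.1]
gripper_width: 0.393
move tool [-0.0253 -0.0455 -0.0017] turn [-0.4522  2.2064  0.8189] now h 0.061906247050318636 f [-1.5318 -0.5747  3.7506] [-0.0954 -0.77    0.0188]
```

```bash
python3 -m crank '[[[-0.012,-0.023,-0.006],[-0.2,1.1,0.4],0.03],[[-0.012,-0.022,0],[-0.2,1.1,0.4],0.03],[[0,0,0],[0,0,0],0.03],[[0,0,0],[0,0,0],0.03]]'
python3 ins.py 0.04;python3 - <<'E'
from h import *
snap("wrist",22); s=snap("side",22);s=snap("scene",22)
a=cv2.imread("pics/side22.png")[240:400,290:450]
b=cv2.imread("pics/scene22.png")[210:370,180:340]; cv2.imwrite("pics/z17.png",cv2.resize(np.hstack([a,b]),None,fx=2.5,fy=2.5,interpolation=cv2.INTER_CUBIC))
E
```

```text
t: 32.0
eef_pos: [0.592, -0.2628, 0.2521]
tool_rot: [-0.215, 0.085, 0.973, 0.02]
contact_force: [1.1, 0.2, -2.9]
gripper_width: 0.391
move tool [-0.0018 -0.0053  0.029 ] turn [-0.0054  0.0074  0.3686] now h 0.06895479733960094 f [-2.1397  0.4054  2.1511] [-0.0895 -0.8207  0.0088]
```

View pics/z17.png

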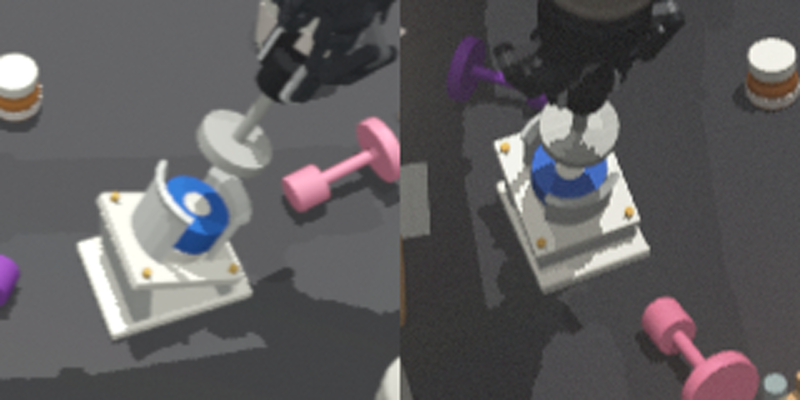

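View pics/wrist22.png

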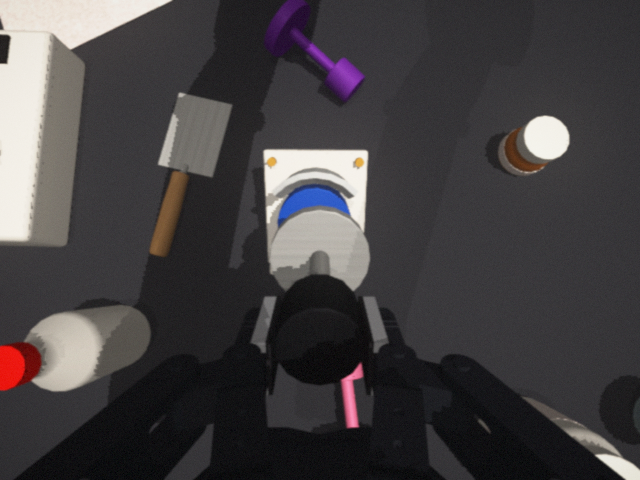

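```bash
python3 -m crank '[[[-0.001,-0.0027,0.01],[0,0,0.2],0.03],[[-0.0008,-0.0026,0.015],[0,0,0.2],0.03],[[0,0,0.004],[0,0,0],0.03],[[0,0,0],[0,0,0],0.03]]'
python3 ins.py 0.02
```

```text
t: 32.65
eef_pos: [0.5801, -0.2667, 0.2248]
tool_rot: [-0.216, 0.089, 0.972, 0.019]
contact_force: [0.1, -0.1, -3.9]
gripper_width: 0.391
move tool [-0.0002  0.0007  0.0195] turn [-0.0408 -0.0629 -0.0879] now h 0.039468331743278406 f [-1.8056 -0.0892  3.5129] [-0.2022 -0.8815  0.0032]
```

```bash
python3 -m crank '[[[0,0.0005,0.012],[0,0,0],0.03],[[0,0,0.01],[0,0,0],0.03],[[0,0,0],[0,0,0],0.03]]'
python3 ins.py 0.008
```

```text
t: 33.02
eef_pos: [0.5706, -0.2643, 0.2043]
tool_rot: [-0.217, 0.089, 0.972, 0.019]
contact_force: [-0.6, -0.7, -3.6]
gripper_width: 0.392
move tool [-0.0005  0.      0.0088] turn [-0.0306 -0.1257 -0.079 ] now h 0.016769315143785046 f [-1.1483 -0.745   3.4484] [-0.1454 -0.798  -0.0501]
```

```bash
python3 -m crank '[[[-0.0003,0,0.006],[0,0,0],0.03],[[0,0,0.003],[0,0,0],0.03],[[0,0,0],[0,0,0],0.03]]'
python3 ins.py 0.0
```

```text
t: 33.4
eef_pos: [0.5678, -0.2639, 0.1969]
tool_rot: [-0.216, 0.089, 0.972, 0.019]
contact_force: [-1.1, -0.3, -3.0]
gripper_width: 0.392
move tool [0.0001 0.0001 0.0089] turn [-0.0409 -0.0284 -0.0799] now h 0.008882858493433683 f [-0.3375 -0.4565  3.132 ] [ 0.0133 -0.6186 -0.0851]
```

```bash
python3 -m crank '[[[0.0007,0.0002,0.004],[0,0,0],0.03],[[0,0,0.003],[0,0,0],0.03],[[0,0,0],[0,0,0],0.03]]'
python3 ins.py 0.0
python3 -m crank '[[[0,0,0.002],[0,0,0],0.03],[[0,0,0],[0,0,0],0.03]]'
python3 ins.py 0.0
```

```text
t: 33.78
eef_pos: [0.5642, -0.2633, 0.1906]
tool_rot: [-0.216, 0.089, 0.972, 0.019]
contact_force: [0.4, -0.4, -3.9]
gripper_width: 0.394
move tool [-0.0005  0.0001  0.0017] turn [-0.0591 -0.0239 -0.0916] now h 0.0016974515509637633 f [-2.0582 -0.2704  3.3273] [-0.145  -0.85   -0.0226]
t: 34.02
eef_pos: [0.564, -0.2632, 0.1894]
tool_rot: [-0.215, 0.089, 0.972, 0.019]
contact_force: [0.5, -1.3, -1.9]
gripper_width: 0.396
move tool [-0.0002  0.0001  0.0005] turn [-0.0682  0.0487 -0.0806] now h 0.0004631864384094901 f [-1.4929 -1.1848  1.4184] [-0.1144 -0.8418 -0.0582]
```

```bash
python3 -m crank '[[[0,0,0.0015],[0,0,0],0.03],[[0,0,0],[0,0,0],0.03]]'
python3 ins.py 0.0
```

```text
t: 34.28
eef_pos: [0.5641, -0.2633, 0.1892]
tool_rot: [-0.214, 0.089, 0.973, 0.019]
contact_force: [4.3, -1.1, 5.1]
gripper_width: 0.391
move tool [0.0001 0.0002 0.0003] turn [-0.0778  0.1741 -0.0784] now h 0.0003158805395152911 f [-1.8755 -0.3211 -6.4833] [ 0.0424 -0.7053 -0.0813]
```

Seated firmly (about 10 N axial). Releasing and backing off along the axis.

```bash
python3 -m crank '[[[0,0,0],[0,0,0],0.045],[[0,0,0],[0,0,0],0.06],[[0,0,0],[0,0,0],0.07],[[0,0,0],[0,0,0],0.07]]'
python3 -m crank '[[[0,0,-0.02],[0,0,0],0.07],[[0,0,-0.03],[0,0,0],0.07],[[0,0,-0.03],[0,0,0],0.07],[[0,0,-0.03],[0,0,0],0.07],[[0,0,0],[0,0,0],0.07]]'
python3 - <<'E'
from h import *
snap("wrist",23); s=snap("side",23);s=snap("scene",23)
a=cv2.imread("pics/side23.png")[240:400,290:450]
b=cv2.imread("pics/scene23.png")[210:370,180:340]; cv2.imwrite("pics/z18.png",cv2.resize(np.hstack([a,b]),None,fx=2.5,fy=2.5,interpolation=cv2.INTER_CUBIC))
np.set_printoptions(precision=4,suppress=True)
u,a=nest_axes()
s=load("wrist",23);P=cloud(s); d=(P-F)@a; r=np.linalg.norm(np.cross(P-F,a),axis=-1)
m=(abs(d-.044)<.006)&(r<.030)&(r>.012); q=P[m]; c=q.mean(0); w=np.linalg.svd(q-c,full_matrices=False)[2][2]; w*=np.sign(w[2]); print(len(q),"tilt deg",np.degrees(np.arccos(w@a)),"disc top h",np.median(d[m]))
m=(d>.125)&(d<.15)&(r<.03); q=P[m]; print("knob top h",np.percentile(d[m],[50,90]),len(q))
E
```

```text
t: 34.78
eef_pos: [0.5628, -0.263, 0.1876]
tool_rot: [-0.216, 0.089, 0.972, 0.019]
contact_force: [0.3, -0.1, -0.7]
gripper_width: 0.818
t: 35.4
eef_pos: [0.6101, -0.2718, 0.2893]
tool_rot: [-0.214, 0.089, 0.973, 0.018]
contact_force: [0.9, -0.9, 0.4]
gripper_width: 0.823
1875 tilt deg 0.028701199339418178 disc top h 0.04380160923169137
knob top h [0.1376 0.1385] 2217
```

View pics/z18.png

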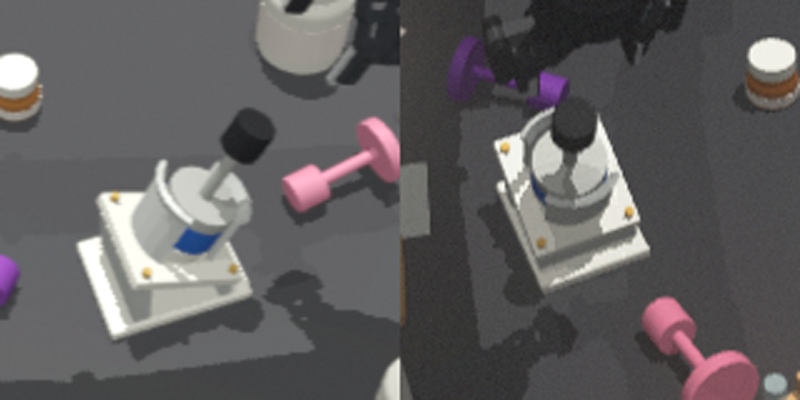

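View pics/wrist23.png

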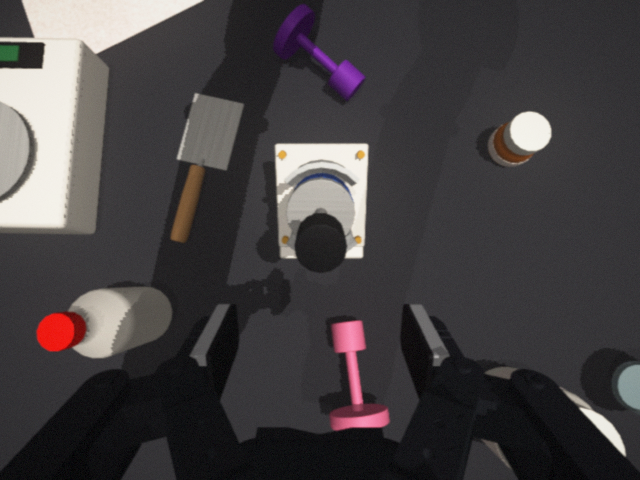

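Run:
```python
from h import *
mid=np.array([.54,0.0,.29])
plan(mid,down(-.06),9); print(); plan([.5245,.2466,.25],down(.027),9,mid,down(-.06))
```

```text
[[0.0119,0.0282,0.0051],[0.16,-2.79,-0.77],G],
[[0.0117,0.0284,0.0044],[0.16,-2.79,-0.77],G],
[[0.0115,0.0286,0.0038],[0.16,-2.79,-0.77],G],
[[0.0113,0.0287,0.0031],[0.16,-2.79,-0.77],G],
[[0.0111,0.0289,0.0025],[0.16,-2.79,-0.77],G],
[[0.0108,0.0291,0.0019],[0.16,-2.79,-0.77],G],
[[0.0105,0.0292,0.0013],[0.16,-2.79,-0.77],G],
[[0.0101,0.0293,0.0007],[0.16,-2.79,-0.77],G],
[[0.0098,0.0295,0.0001],[0.16,-2.79,-0.77],G],

[[0.0034,0.0272,0.0044],[0.00,0.00,-0.55],G],
[[0.0031,0.0273,0.0044],[0.00,0.00,-0.55],G],
[[0.0028,0.0273,0.0044],[0.00,0.00,-0.55],G],
[[0.0026,0.0273,0.0044],[0.00,0.00,-0.55],G],
[[0.0023,0.0274,0.0044],[0.00,0.00,-0.55],G],
[[0.0020,0.0274,0.0044],[0.00,0.00,-0.55],G],
[[0.0018,0.0274,0.0044],[0.00,0.00,-0.55],G],
[[0.0015,0.0274,0.0044],[0.00,0.00,-0.55],G],
[[0.0012,0.0274,0.0044],[0.00,0.00,-0.55],G],
```

```bash
python3 -m crank '[[[0.012,0.028,0.001],[0.2,-2.8,-0.8],0.05],[[0.012,0.028,0.002],[0.2,-2.8,-0.8],0.05],[[0.0115,0.0285,0.004],[0.2,-2.8,-0.8],0.05],[[0.011,0.029,0.003],[0.2,-2.8,-0.8],0.05],[[0.011,0.029,0.0025],[0.2,-2.8,-0.8],0.05],[[0.011,0.029,0.002],[0.1,-2.8,-0.8],0.05],[[0.0105,0.029,0.001],[0.1,-2.8,-0.7],0.05],[[0.010,0.029,0.001],[0.1,-2.8,-0.7],0.05],[[0.010,0.029,0],[0.1,-2.8,-0.7],0.05]]' 25; python3 -m crank '[[[0.003,0.027,0.004],[0,0,-0.5],0.05],[[0.003,0.027,0.004],[0,0,-0.5],0.05],[[0.003,0.027,0.004],[0,0,-0.5],0.05],[[0.003,0.0275,0.004],[0,0,-0.5],0.05],[[0.002,0.0275,0.004],[0,0,-0.6],0.05],[[0.002,0.0275,0.004],[0,0,-0.6],0.05],[[0.002,0.0275,0.004],[0,0,-0.6],0.05],[[0.001,0.0275,0.004],[0,0,-0.6],0.05],[[0.001,0.0275,0.004],[0,0,-0.6],0.05],[[0,0,0],[0,0,0],0.05]]'
python3 - <<'E'
from h import *
snap("wrist",24)
plan([.5245,.2466,.20],down(.027),1)
E
```

```text
t: 36.67
eef_pos: [0.5406, -0.0014, 0.2954]
tool_rot: [0.002, 0.029, 1.0, 0.001]
contact_force: [0.1, 0.8, -0.7]
gripper_width: 0.585
t: 37.92
eef_pos: [0.5266, 0.2474, 0.2599]
tool_rot: [0.001, -0.016, 1.0, 0.001]
contact_force: [-0.1, 0.3, -0.5]
gripper_width: 0.589
[[0.0029,0.0013,0.0602],[0.03,0.18,0.17],G],
```

View pics/wrist24.png

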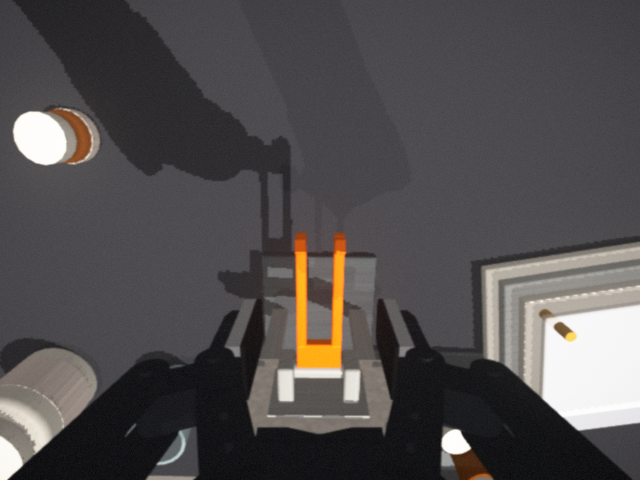

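```bash
python3 -m crank '[[[0.001,0,0.035],[0,0,0],0.05],[[0.001,0,0.035],[0,0,0],0.05],[[0,0,0.028],[0,0,0],0.05],[[0,0,0],[0,0,0],0.05],[[0,0,0],[0,0,0],0.025],[[0,0,0],[0,0,0],0.025],[[0,0,0],[0,0,0],0.025],[[0,0,0],[0,0,0],0.025]]' 25
python3 - <<'E'
from h import *
o,p,M=state(); print(p,M.round(4))
s=snap("side",25)
a=cv2.imread("pics/side25.png"); cv2.imwrite("pics/z19.png",cv2.resize(a[80:240,230:390],None,fx=3.6,fy=3.6,interpolation=cv2.INTER_CUBIC))
h=np.array([.6205,.249,.165]); prev=None
for f in np.radians(np.arange(0,91,10)):
    c=h+.096*np.array([-np.cos(f),0,np.sin(f)])+.002*np.array([np.sin(f),0,np.cos(f)])
    if prev is not None: print(round(np.degrees(f)),c, "tool x %.4f z %.4f"%(-(c-prev)[0],-(c-prev)[2]))
    prev=c
E
```

```text
t: 38.98
eef_pos: [0.5264, 0.2476, 0.1647]
tool_rot: [0.003, -0.015, 1.0, 0.003]
contact_force: [-1.2, 7.0, -2.6]
gripper_width: 0.368
[0.52640801 0.24756622 0.16471697] [[-0.9996 -0.029   0.0061]
 [-0.029   0.9996  0.006 ]
 [-0.0063  0.0058 -1.    ]]
10 [0.52630575 0.249      0.18363984] tool x -0.0018 z -0.0166
20 [0.53097355 0.249      0.19971332] tool x -0.0047 z -0.0161
30 [0.53836156 0.249      0.21473205] tool x -0.0074 z -0.0150
40 [0.54824531 0.249      0.2282397 ] tool x -0.0099 z -0.0135
50 [0.56032448 0.249      0.23982584] tool x -0.0121 z -0.0116
60 [0.57423205 0.249      0.24913844] tool x -0.0139 z -0.0093
70 [0.58954545 0.249      0.25589453] tool x -0.0153 z -0.0068
80 [0.60579939 0.249      0.25988884] tool x -0.0163 z -0.0040
90 [0.6225 0.249  0.261 ] tool x -0.0167 z -0.0011
```

View pics/z19.png

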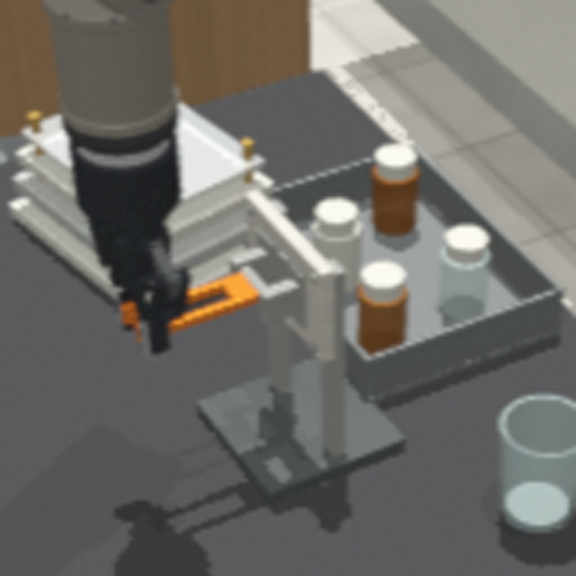

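```bash
python3 -m crank '[[[-0.002,0.001,-0.0166],[0,0,0],0.025],[[-0.005,0,-0.016],[0,0,0],0.025],[[-0.0075,0,-0.015],[0,0,0],0.025],[[-0.010,0,-0.0135],[0,0,0],0.025],[[-0.012,0,-0.0115],[0,0,0],0.025],[[0,0,0],[0,0,0],0.025]]'
python3 - <<'E'
from h import *
s=snap("side",26)
a=cv2.imread("pics/side26.png"); cv2.imwrite("pics/z20.png",cv2.resize(a[80:240,230:390],None,fx=3.6,fy=3.6,interpolation=cv2.INTER_CUBIC))
E
```

```text
t: 39.78
eef_pos: [0.5635, 0.2485, 0.2382]
tool_rot: [0.004, -0.014, 1.0, 0.003]
contact_force: [0.3, 4.4, -0.0]
gripper_width: 0.371
```

View pics/z20.png

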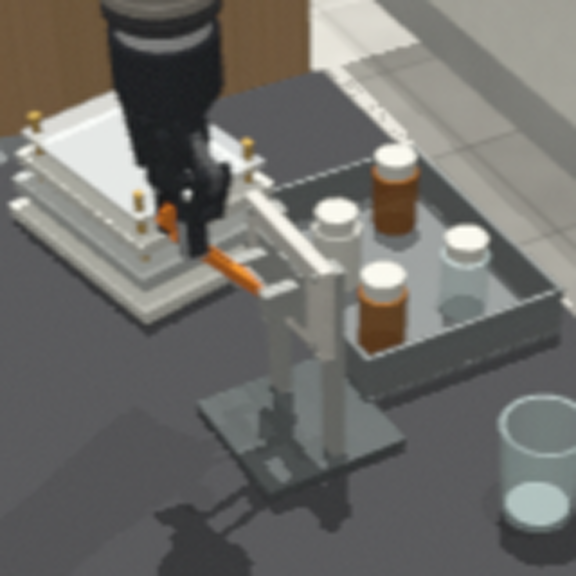

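Hook follows nicely, now around 50° up.

```bash
python3 -m crank '[[[-0.014,0,-0.0093],[0,0,0],0.025],[[-0.0153,0,-0.0068],[0,0,0],0.025],[[-0.0163,0,-0.004],[0,0,0],0.025],[[-0.012,0,-0.001],[0,0,0],0.025],[[0,0,0],[0,0,0],0.025]]'
python3 -m crank '[[[-0.003,0,0],[0,0,0],0.025],[[0,0,0],[0,0,0],0.025]]'
python3 - <<'E'
from h import *
s=snap("side",27)
a=cv2.imread("pics/side27.png"); cv2.imwrite("pics/z21.png",cv2.resize(a[80:240,230:390],None,fx=3.6,fy=3.6,interpolation=cv2.INTER_CUBIC))
E
```

```text
t: 40.45
eef_pos: [0.62, 0.2498, 0.2585]
tool_rot: [0.003, -0.014, 1.0, 0.002]
contact_force: [-1.7, 4.7, 0.5]
gripper_width: 0.365
t: 40.7
eef_pos: [0.6223, 0.2498, 0.2585]
tool_rot: [0.002, -0.015, 1.0, 0.002]
contact_force: [-1.9, 5.9, 0.9]
gripper_width: 0.364
```

View pics/z21.png

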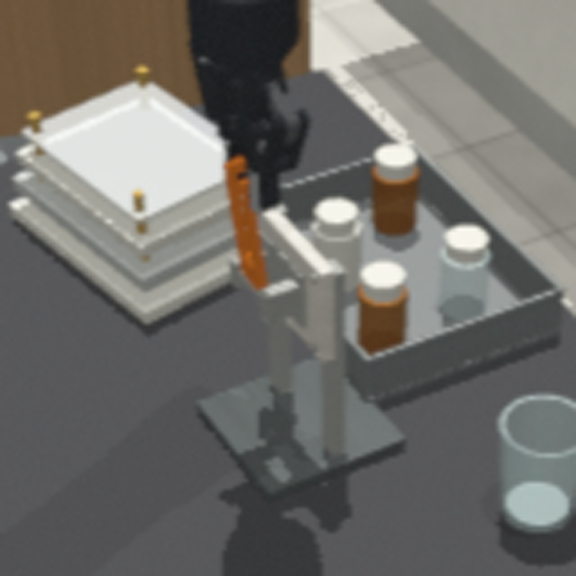

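```bash
python3 -m crank '[[[0,0,0],[0,0,0],0.06],[[0,0,0],[0,0,0],0.06],[[0,0,-0.035],[0,0,0],0.06],[[0,0,-0.025],[0,0,0],0.06],[[0.03,0,0],[0,0,0],0.03],[[0.035,0,0],[0,0,0],0],[[0.01,0,0],[0,0,0],0],[[0,0,0],[0,0,0],0]]'
python3 - <<'E'
from h import *
s=snap("wrist",28);P=cloud(s);s=snap("side",28)
a=cv2.imread("pics/side28.png"); cv2.imwrite("pics/z22.png",cv2.resize(a[80:240,230:390],None,fx=3.6,fy=3.6,interpolation=cv2.INTER_CUBIC))
s=load("wrist",28);H=hsv(s); o=(H[...,0]<16)&(H[...,1]>130)&(H[...,2]>50)&(P[...,2]>.16)&(abs(P[...,1]-.25)<.03)&(P[...,0]<.65); st,c,l=blob(o)[0]; q=P[l]
for lo in np.arange(.16,.275,.015):
    k=q[(q[:,2]>=lo)&(q[:,2]<lo+.015)]
    if len(k): print(lo.round(3),len(k),np.median(k,0),k.min(0))
E
```

```text
t: 41.75
eef_pos: [0.5478, 0.2455, 0.3171]
tool_rot: [0.002, -0.014, 1.0, 0.001]
contact_force: [0.1, 1.3, 0.7]
gripper_width: -0.0
0.16 11 [0.61573232 0.26363467 0.17268446] [0.61532488 0.26208213 0.17091582]
0.175 1 [0.61544219 0.26189624 0.17532376] [0.61544219 0.26189624 0.17532376]
```

View pics/z22.png

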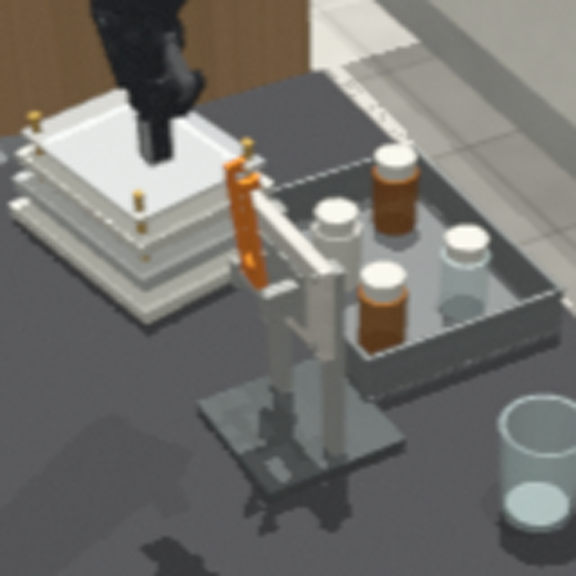

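View pics/wrist28.png

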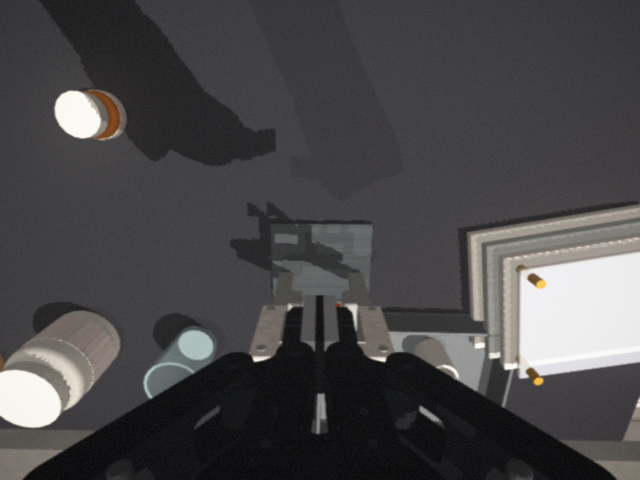

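```bash
python3 -m crank '[[[0,0.0015,0.03],[0,0,0],0],[[0,0.0015,0.037],[0,0,0],0],[[-0.015,0,0],[0,0,0],0],[[-0.017,0,0],[0,0,0],0],[[-0.01,0,0],[0,0,0],0],[[0,0,0],[0,0,0],0]]'
python3 -m crank '[[[-0.006,0,0],[0,0,0],0],[[-0.004,0,0],[0,0,0],0],[[0,0,0],[0,0,0],0]]'
```

```text
t: 42.6
eef_pos: [0.5913, 0.2498, 0.2505]
tool_rot: [0.003, -0.013, 1.0, 0.001]
contact_force: [-0.2, -1.0, -0.4]
gripper_width: 0.001
t: 42.98
eef_pos: [0.5998, 0.2503, 0.2498]
tool_rot: [0.002, -0.014, 1.0, 0.001]
contact_force: [-0.4, -0.1, -0.7]
gripper_width: -0.002
```

```bash
python3 -m crank '[[[-0.004,0,0],[0,0,0],0],[[0,0,0],[0,0,0],0]]'
python3 -m crank '[[[-0.003,0,0],[0,0,0],0],[[0,0,0],[0,0,0],0]]'
python3 - <<'E'
from h import *
s=snap("side",29)
a=cv2.imread("pics/side29.png"); cv2.imwrite("pics/z23.png",cv2.resize(a[80:240,230:390],None,fx=3.6,fy=3.6,interpolation=cv2.INTER_CUBIC))
E
```

```text
t: 43.22
eef_pos: [0.6039, 0.2504, 0.2498]
tool_rot: [0.002, -0.014, 1.0, 0.001]
contact_force: [0.9, 0.2, 0.2]
gripper_width: -0.001
t: 43.48
eef_pos: [0.6069, 0.2505, 0.2498]
tool_rot: [0.002, -0.014, 1.0, 0.001]
contact_force: [0.5, 0.1, -0.7]
gripper_width: -0.001
```

View pics/z23.png

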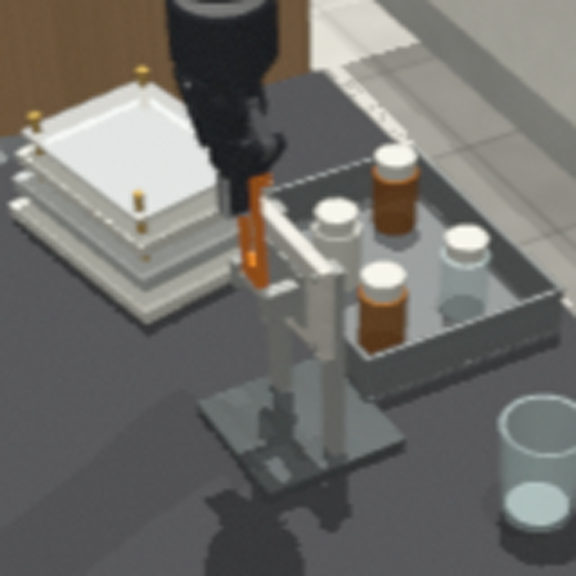

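```bash
for i in 1 2 3; do python3 -m crank '[[[-0.002,0,0],[0,0,0],0],[[0,0,0],[0,0,0],0]]' | egrep 'eef|force'; done
```

```text
eef_pos: [0.6089, 0.2505, 0.2498]
contact_force: [-0.6, -0.5, 0.8]
eef_pos: [0.6102, 0.2506, 0.2497]
contact_force: [-3.4, -1.2, 1.2]
eef_pos: [0.6105, 0.2506, 0.2497]
contact_force: [-10.3, -1.0, 6.3]
```

```bash
python3 -m crank '[[[0.01,0,0],[0,0,0],0],[[0.03,0,-0.01],[0,0,0],0],[[0.03,0,-0.03],[0,0,0],0],[[0.03,0,-0.03],[0,0,0],0.05],[[0,-0.04,-0.03],[0,0,0],0.05],[[0,-0.05,0],[0,0,0],0.05],[[0,0,0],[0,0,0],0.05]]'
python3 - <<'E'
from h import *
for n in("wrist","side","scene"):
    s=snap(n,30);P=cloud(s)
    H=hsv(s); o=(H[...,0]<16)&(H[...,1]>130)&(H[...,2]>50)&(P[...,2]>.165)&(abs(P[...,1]-.25)<.03)&(P[...,0]<.65)&(P[...,0]>.58); q=P[o]; print(n,len(q))
    for lo in np.arange(.175,.275,.015):
        k=q[(q[:,2]>=lo)&(q[:,2]<lo+.015)]
        if len(k)>4: print(lo.round(3),len(k),np.median(k,0).round(4),np.percentile(k[:,0],[5,95]).round(4))
a=cv2.imread("pics/side30.png"); cv2.imwrite("pics/z24.png",cv2.resize(a[80:240,230:390],None,fx=3.6,fy=3.6,interpolation=cv2.INTER_CUBIC))
E
```

```text
t: 45.15
eef_pos: [0.5158, 0.153, 0.3503]
tool_rot: [0.003, -0.01, 1.0, 0.0]
contact_force: [-0.0, 1.9, 0.0]
gripper_width: 0.589
wrist 595
0.175 170 [0.6167 0.2572 0.1841] [0.616  0.6206]
0.19 99 [0.617  0.2599 0.1974] [0.6162 0.6228]
0.205 120 [0.617  0.2603 0.2128] [0.6159 0.6222]
0.22 118 [0.6168 0.261  0.2281] [0.6159 0.6205]
0.235 39 [0.6166 0.2624 0.238 ] [0.6159 0.6174]
side 201
0.175 33 [0.6184 0.2458 0.1832] [0.6168 0.6245]
0.19 32 [0.6199 0.2494 0.1976] [0.6175 0.6253]
0.205 27 [0.62   0.2571 0.212 ] [0.6176 0.6243]
0.22 28 [0.6202 0.2387 0.2265] [0.6172 0.625 ]
0.235 25 [0.6196 0.2572 0.2447] [0.6172 0.6238]
0.25 28 [0.6212 0.2567 0.2595] [0.6175 0.6284]
0.265 20 [0.6243 0.2471 0.268 ] [0.6182 0.6327]
scene 337
0.175 45 [0.6253 0.2465 0.1847] [0.6194 0.628 ]
0.19 48 [0.625  0.2471 0.1968] [0.6182 0.628 ]
0.205 46 [0.6258 0.2387 0.212 ] [0.6202 0.628 ]
0.22 48 [0.6253 0.2465 0.2277] [0.6202 0.6285]
0.235 51 [0.6254 0.239  0.2426] [0.6207 0.6293]
0.25 57 [0.627  0.2378 0.2605] [0.6205 0.6347]
0.265 41 [0.6288 0.2534 0.2678] [0.6213 0.6349]
```

View pics/z24.png

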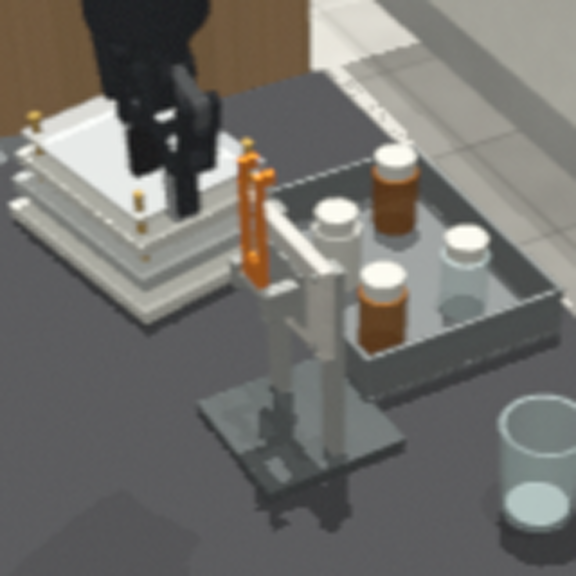

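View pics/scene30.png

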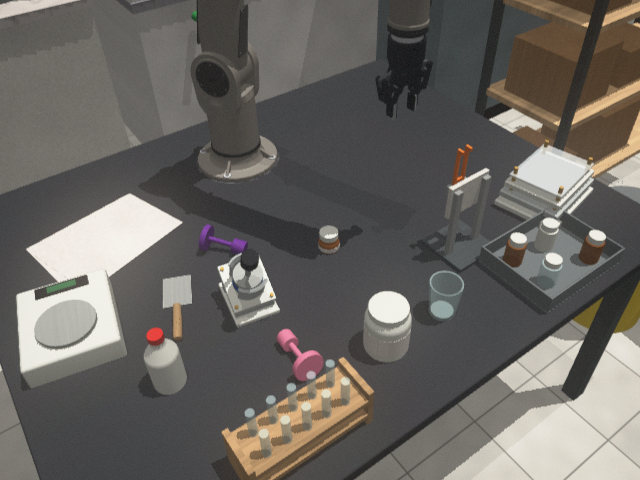

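Hook front face is vertical (x = 0.617 at every height, so folded to 0). The tamper stands in the nest, the bystanders are unchanged, and the robot is clear.

Run:
```python
from station import bot
print(bot.hand_in())
```

```text
the job is handed in; nothing more can be done
None
```

The job was completed in the order asked and handed in at about 45 s of the 72 s allowed. hand_in() gave no verdict.

1. **Unfold and hang:** I folded the hook down to its stop and hung the tamper on it by the knob. With the gripper open the wrist force read zero, and the tamper hung free.
2. **Spacer:** I set the spacer in the pocket and let go. All three cameras showed it flat on the floor, tilted 0.5° or less, with its top 29–30 mm up.
3. **Tamper back:** I put the tamper back on top of the spacer. The wrist camera showed its disc tilted 0.03° and its top face at 43.8 mm, against 44 expected. It was held or hanging the whole time and never came near the bench.
4. **Fold up:** I pinched the hook up and then pushed it home until it met its stop at about 10 N. In the wrist view its front face is vertical, at x = 0.617 at every height visible (up to about z = 0.24).

In the last scene picture the jar, tub, beaker, spatula and bottle look to be where they were at the start. I judged that by eye and did not measure it. The robot was clear of everything at hand-in.

The cameras disagreed by 2–5 mm on some absolute positions. I corrected the fits by wrist force, and the spacer and the tamper each brushed the pocket wall lightly on the way in. The only other forces I noticed were about 20 N at the fingertips when the hook met its lower stop, and 5–7 N sideways while I pinched the hook.

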